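Lock a storage reel onto the hand winder

TASK

An empty green reel has been dropped over the arbor of the sloping hand winder. Lock it there: slip the red C-washer sideways through its gap onto the bare stud under the black hand nut, fully home and flat on the reel, then screw the nut clockwise down to its stop. Leave the bowl, the tape roll and the glue bottle where they stand.

Things in the scene. Friction and masses are not known exactly. Their poses are not given: they have to be found in the camera images.
- washer: Loose red C-washer, 8 mm plate, about 0.12 kg, lying flat: 76 mm disc whose 18 mm slot (mouth 23 mm) runs from the -x rim to a round end about the centre. Origin: disc centre, underside; z up through the plate, gap towards -x; at +x a 14 mm wide tab reaches to x = 79 mm and carries the fin. Unheld on the sloping reel it may slide off, unless the stud (gap facing downhill) or the nut keeps it.
- fin (a point): Point in the washer's black upright fin: washer x = 66 mm, 31 mm above the washer's underside; axes as the washer. The fin is 12 mm thick (along y), 26 mm long (x from 53 to 79 mm) and stands from 8 to 42 mm above the underside; pinch it across y. Friction is enough to carry the washer level or tilted.
- seat (a point): Where the stud's axis meets the reel's top face: the washer's origin belongs here. z runs up the stud, which leans 30 degrees from vertical towards the robot's side; x points up the slope, y is level. Stud: bare 14 mm steel rod. Reel face: 160 mm disc square to it, flat, closed, clear but for stud and nut. Fixed to the winder (blue wedge 190 x 165 mm, crank at right), which stands differently each run.
- nut (a joint): Turn of the hand nut, rad: 0 = backed off (starts 0.6 to 1.8), 7.85 = its stop at the bottom. Grows clockwise seen from above, looking down the stud; 8 mm lower per turn; stays where left; takes about 0.05 N m. Below it a non-turning sprung brass collar, 34 mm across, its underside 15.5 mm above the reel's face at 0 rad (washer goes beneath); 5.5 mm at the stop, so it presses the washer with 6 N.
- nut_grip (a point): Middle of the nut's round black knurled head, on the stud's axis: 43 mm above the reel's face at 0 rad, 33 mm at the stop; moves up and down with the nut but does not turn; axes as seat. The head is 38 mm in diameter and 26 mm tall (13 mm above and below this point). Grip it with the tool along the stud.
- bowl: Bystander: brass bowl, 120 mm rim diameter, 48 mm high; origin at the centre of its underside.
- tape: Bystander: roll of packing tape lying flat, 92 mm outside diameter, 46 mm high; origin at the centre of its underside.
- glue: Bystander: upright white plastic glue bottle with orange cap, 52 mm diameter, 130 mm high; origin at the centre of its underside.
Things that resemble listed ones, but are neither listed nor needed, are in the scene too. Leave any purple look-alike of the washer alone.

How it is judged:
On the way, in this order (a step that is already met when the one before it is completed fails the run):
1. the C-washer lies flat on the reel with the stud home in its slot (x of washer in the frame of seat between -0.005 and 0.005 m and y of washer in the frame of seat between -0.005 and 0.005 m and z of washer in the frame of seat below 0.003 m and angle between the z axis of washer and the z axis of seat, either way round below 0.1 rad), for 0.2 s.
2. the nut is screwed down to its stop (value of joint nut above 7.4 rad), for 0.2 s.
At the end, for the whole second after the job is handed in: The C-washer is at rest, flat on the reel's face (underside within 3 mm of it, within 0.1 rad of parallel), its slot's end centred on the stud within 5 mm each way, and the nut is within 0.45 rad of its stop (turned past 7.4 rad) (all of step 1 and value of joint nut above 7.4 rad and linear speed of washer below 0.01 m/s); the robot touches nothing.
It fails at once if the bowl is pushed more than 4 cm from its place (distance of bowl from where it was at the start of the episode above 0.04 m).
It fails at once if the tape roll is pushed more than 4 cm from its place (distance of tape from where it was at the start of the episode above 0.04 m).
It fails at once if the glue bottle is pushed more than 4 cm or tipped (distance of glue from where it was at the start of the episode above 0.04 m or angle between glue's own z axis and vertical above 0.4 rad).
It also fails if it takes over 70 s, if anything falls off the work surface, if the arm or the gripper's body presses on something with over 40 N, if the wrist force passes 120 N, or if a joint passes its speed limit or range.

ROBOT

A 6-joint arm with a two-finger parallel gripper is mounted at the origin on the work surface. World frame = base frame: x ahead of the robot, y to its left, z up, the work surface at z = 0. Lengths are in m, angles in rad, forces in N, time in s.
With the tool pointing down it reaches from about 0.3 to 0.775 m from the base axis. Payload 14.6 kg.
Tool frame: the origin (TCP) lies at the very end of the fingers, on their centre line; the grasp point (between the pads) lies 19 mm behind it; z points along the fingers, y is the direction in which the jaws open and shut (so a half turn about z gives the same grasp; the last joint's range is limited). The gripper opens to 94 mm and grips with 3 to 60 N. Pads are 16 mm wide; open, the fingers measure 119 mm over their backs; the gripper's body (75 mm by 177 mm) begins 78 mm behind the grasp point.
Start: joints at [-1.393, 0.3, 1.521, -0, 1.321, -0.067], TCP at [0.133, -0.534, 0.205] pointing down, gripper open.
Joint ranges: [-3.03, 3.03], [-0.79, 2.21], [0.23, 2.52], [-1.04, 4.18], [0, 3.07], [-2.55, 2.55]. Speed limits (rad/s): [2.22, 2.22, 2.57, 3.14, 3.14, 3.14].

INTERFACE

Orientations are given as [roll, pitch, yaw] about the fixed x, y, z axes, in that order (R = Rz(yaw) Ry(pitch) Rx(roll)).
In Python, from station import ctrl, eyes gives the robot as it stands.
- The arm moves only by the tool jog_arm, never from a script. Its argument "moves" is a list of rows, each a list of 3 entries, a list of its own where there are three numbers: the shift along the world's x, y, z in mm, then the turn, a rotation vector about the world's x, y, z in units of 5 degrees (1.0 is 5 degrees), then the finger opening in mm, from 0 to 94. In form: [[[tx, ty, tz], [wx, wy, wz], jaw], ...]. A call has 1 to 5 rows; each row is the pose to reach, as a shift and turn from the pose commanded when the call began; what a row does not reach only later rows make up. A row lasts 1/12 s, in which the tool goes at most 41.7 mm and 7.16 degrees, less where a joint would pass 70% of its speed; a pose out of reach is approached as far as the arm can. A call with a gripper value outside its range is refused whole. The fingers move at their own pace and stop on an object; "squeeze" is the grip in N (left out, the last holds). Time passes only in rows, so rows that repeat a pose let the fingers close. It gives the time, the measured TCP pose, the force and the opening at its end, in the units of the state.
- ctrl.get_obs(): the state, without advancing time (a new reading comes with each control period).
- eyes.camera(name): name is "scene" or "side" or "wrist"; returns a dict with "frame" (384x512x3 uint8, red, green, blue), "vertical_fov" (degrees; the focal length in pixels is half the picture's height over the tangent of half this angle, whatever the lens; pixels are square), "cx", "cy" (the principal point, pixels), "eye" and "attitude" of the camera in the world; the wrist camera has in their place "hand_eye" (4x4, takes a point from camera to tool coordinates, whose origin is the TCP and whose axes are the flange's). Camera axes: x right, y down, z forward; pixel columns grow to the right and rows downward; lengths in m; the calibration is good to about 2 mm. A picture is of the moment at which its call begins: read the wrist's pose just before it. There is no depth.
- ctrl.hand_in(): hands the job in, once; it reports no verdict.
The state is a dict: "time_s": time; "qpos": joint angles; "joint_vel": joint speeds; "tau": joint torques, N m; "ee_pos": TCP position; "eef_rot": TCP orientation; "force": force on the tool from outside, world axes, zero at the start; "moment": the same for the moment, N m; "grip_width": finger opening in m.
Only numpy, scipy, OpenCV 4.12 (cv2) and the standard library are available. Lean on these libraries where they do the work, as an engineer would, in place of code of your own. Each camera call takes 0.05 s, during which the arm holds its last target.

## Working session

There is one attempt and no reset: what is moved stays moved. The work goes in short steps, Python scripts to look and compute and a tool call to move; the robot and the scene stay as the last step left them, time stands still between calls to the robot, and variables do not carry over. Pictures are saved under pics/ and viewed, and the job is handed in when it is done.

Besides the shell and the picture viewer there is one more tool, called after ">>>" as name([rows], argument=value, ...), one row to a line, values as JSON. jog_arm: Moves the arm, as the interface text tells. Its arguments: {"type":"object","properties":{"moves":{"type":"array","items":{"type":"array"}},"squeeze":{"type":"number"}},"required":["moves"]}

```bash
ls; mkdir -p pics; python3 - <<'E'
from station import ctrl, eyes
import cv2,json,numpy as np
o=ctrl.get_obs();print(o)
for n in ["scene","side","wrist"]:
    c=eyes.camera(n);cv2.imwrite(f"pics/{n}0.png",c["frame"][:,:,::-1])
    print(n,{k:v for k,v in c.items() if k!="frame"})
E
```

```text
pics
{'time_s': 0.0, 'qpos': array([-1.39259465e+00,  3.00485158e-01,  1.52163754e+00, -6.60419801e-06,
        1.32066015e+00, -6.65971365e-02]), 'joint_vel': array([-0.000859  ,  0.00043974, -0.00034016,  0.0008667 ,  0.00094694,
       -0.00245841]), 'tau': array([ 2.63037065e-03, -5.31800687e+01, -3.52735198e+01,  7.09642796e-02,
        2.43620243e-02, -8.86244379e-05]), 'ee_pos': array([ 0.1332465 , -0.53333038,  0.20485473]), 'eef_rot': array([-3.14040467e+00, -7.28222732e-05,  2.44800407e-01]), 'force': array([-0.2187141 ,  0.47188618, -0.23188127]), 'moment': array([ 0.01099497,  0.00770126, -0.07114821]), 'grip_width': 0.09343848400924047}
scene {'vertical_fov': 51.501553762070216, 'cx': 257.8003532998682, 'cy': 187.29755022971395, 'eye': array([ 1.22102502, -0.17728243,  0.5955697 ]), 'attitude': array([-2.1478167 , -0.00982138,  1.3524724 ])}
side {'vertical_fov': 51.55364574845751, 'cx': 254.69705893726692, 'cy': 194.12006554513772, 'eye': array([0.13342522, 0.6337911 , 0.70868356]), 'attitude': array([-2.27259152,  0.01462745, -2.65756804])}
wrist {'vertical_fov': 67.26228777990055, 'cx': 256.01977658370754, 'cy': 194.81773553505946, 'hand_eye': array([[-5.96474051e-04, -9.63257004e-01, -2.68580691e-01,
         7.81435516e-02],
       [ 9.99999750e-01, -6.76524311e-04,  2.05498314e-04,
        -1.07450583e-03],
       [-3.79649057e-04, -2.68580501e-01,  9.63257167e-01,
        -1.79533393e-01],
       [ 0.00000000e+00,  0.00000000e+00,  0.00000000e+00,
         1.00000000e+00]])}
```

View pics/scene0.png

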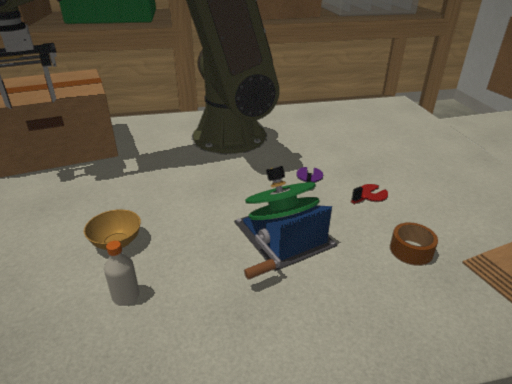

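View pics/side0.png

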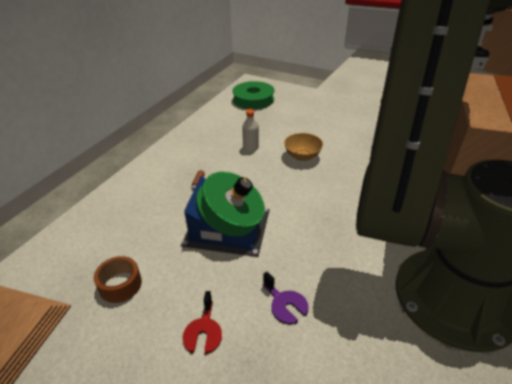

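View pics/wrist0.png

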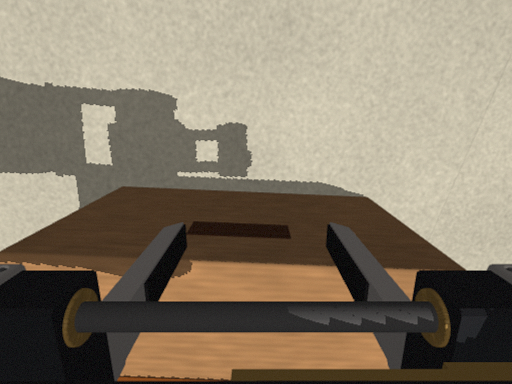

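The red washer is at scene (372,193) and side (203,330). The purple look-alike is at scene (310,174) and side (288,303), and I'll leave it alone. The winder is at scene (288,215) and side (230,212). I'll enlarge the crops next.

```bash
cat > h.py <<'E'
import numpy as np, cv2
from scipy.spatial.transform import Rotation as R
from scipy.optimize import least_squares
def cam(c):
    f=c["frame"].shape[0]/2/np.tan(np.radians(c["vertical_fov"]/2))
    return dict(f=f,cx=c["cx"],cy=c["cy"],e=np.array(c["eye"]),R=R.from_euler("xyz",c["attitude"]).as_matrix())
def wcam(c,o):
    T=np.eye(4);T[:3,:3]=R.from_euler("xyz",o["eef_rot"]).as_matrix();T[:3,3]=o["ee_pos"]
    M=T@c["hand_eye"]; f=c["frame"].shape[0]/2/np.tan(np.radians(c["vertical_fov"]/2))
    return dict(f=f,cx=c["cx"],cy=c["cy"],e=M[:3,3],R=M[:3,:3])
def ray(k,p): 
    d=k["R"]@np.array([(p[0]-k["cx"])/k["f"],(p[1]-k["cy"])/k["f"],1]);return d/np.linalg.norm(d)
def proj(k,X):
    q=(np.atleast_2d(X)-k["e"])@k["R"];return np.c_[k["f"]*q[:,0]/q[:,2]+k["cx"],k["f"]*q[:,1]/q[:,2]+k["cy"]]
def onz(k,p,z):
    d=ray(k,p);return k["e"]+d*(z-k["e"][2])/d[2]
def tri(ks,ps):
    A=np.zeros((3,3));b=np.zeros(3)
    for k,p in zip(ks,ps):
        d=ray(k,p);P=np.eye(3)-np.outer(d,d);A+=P;b+=P@k["e"]
    X=np.linalg.solve(A,b);return X,[np.linalg.norm(proj(k,X)[0]-p) for k,p in zip(ks,ps)]
def crop(name,out,x0,y0,w,h,s):
    im=cv2.imread(name)[y0:y0+h,x0:x0+w];im=cv2.resize(im,None,fx=s,fy=s,interpolation=cv2.INTER_CUBIC)
    for i in range(0,w,10):cv2.line(im,(i*s,0),(i*s,6 if (x0+i)%50 else 14),(255,255,255),1);cv2.putText(im,str(x0+i),(i*s,24),0,.35,(255,255,255),1) if i%20==0 else 0
    for i in range(0,h,10):cv2.line(im,(0,i*s),(6,i*s),(255,255,255),1);cv2.putText(im,str(y0+i),(8,i*s+4),0,.35,(255,255,255),1) if i%20==0 else 0
    cv2.imwrite(out,im)
E
python3 - <<'E'
from h import *
crop("pics/scene0.png","pics/s1.png",230,150,170,130,4)
crop("pics/side0.png","pics/d1.png",170,160,150,140,4)
crop("pics/side0.png","pics/d2.png",160,260,160,100,4)
E
```

```text
(no output)
```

View pics/s1.png

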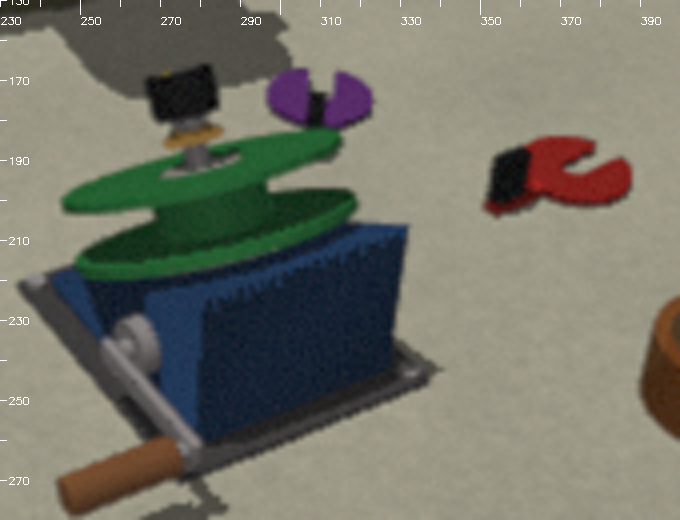

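View pics/d1.png

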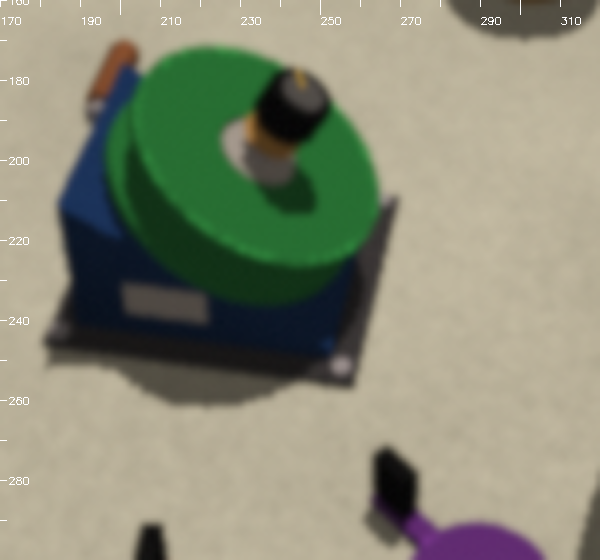

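View pics/d2.png

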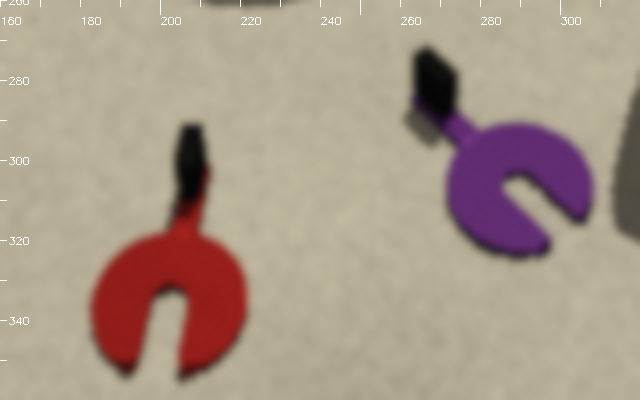

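```bash
cat > fit0.py <<'E'
from h import *
from station import eyes
S=cam(eyes.camera("scene"));D=cam(eyes.camera("side"))
si=cv2.imread("pics/scene0.png").astype(int);di=cv2.imread("pics/side0.png").astype(int)
# washer
def red(i): return ((i[:,:,2]>90)&(i[:,:,1]<50)&(i[:,:,0]<60)).astype(np.uint8)
mS=red(si);mS[:, :340]=0;mS[:170]=0;mS[210:]=0; mS[:,395:]=0
mD=red(di);mD[:280]=0
mD[:, :170]=0
def washer_poly():
    R_=.038;a=np.arcsin(.0115/R_);t=np.linspace(np.pi-a,-(np.pi-a),60)
    rim=np.c_[R_*np.cos(t),R_*np.sin(t)]
    t2=np.linspace(-np.pi/2,np.pi/2,20);e=np.c_[.009*np.cos(t2),.009*np.sin(t2)]
    return np.r_[rim,e]
P=washer_poly();TAB=np.array([[.03,-.007],[.079,-.007],[.079,.007],[.03,.007]])
FIN=np.array([[x,y,z] for x in(.053,.079) for y in(-.006,.006) for z in(.008,.042)])
def rend(k,p,sh,s=4):
    c,s_=np.cos(p[2]),np.sin(p[2]);Rz=np.array([[c,-s_,0],[s_,c,0],[0,0,1]])
    m=np.zeros((sh[0]*s,sh[1]*s),np.uint8)
    f=lambda X:(((proj(k,X@Rz.T+[p[0],p[1],0])+.5)*s-.5)*16).round().astype(np.int32)
    for z in(0.,.004,.008):
        for Q in(P,TAB): cv2.fillPoly(m,[f(np.c_[Q,np.full(len(Q),z)])],1,shift=4)
    h=cv2.convexHull(f(FIN));cv2.fillPoly(m,[h],0,shift=4)
    return cv2.resize(m.astype(np.float32),(sh[1],sh[0]),interpolation=cv2.INTER_AREA)
def cost(p):
    return sum(np.abs(rend(k,p,m.shape)-m).sum()/m.sum() for k,m in((S,mS),(D,mD)))
from scipy.optimize import minimize
c=onz(D,(202,336),.008);t=onz(D,(207,313),.008);d=t-c
p0=[c[0],c[1],np.arctan2(d[1],d[0])];print("init",p0)
r=minimize(cost,p0,method="Nelder-Mead",options=dict(initial_simplex=np.array([p0]*4)+np.vstack([np.zeros(3),np.diag([.01,.01,.2])])))
print("washer",r.x,r.fun)
for k,m in((S,mS),(D,mD)):
    r1=minimize(lambda p:np.abs(rend(k,p,m.shape)-m).sum()/m.sum(),r.x,method="Nelder-Mead",options=dict(initial_simplex=np.array([r.x]*4)+np.vstack([np.zeros(3),np.diag([.005,.005,.1])])));print(" single",r1.x,r1.fun)
# reel
cd=lambda a:[(170+x/4,160+y/4) for x,y in a]; cs=lambda a:[(230+x/4,150+y/4) for x,y in a]
pd=cd([(133,110),(150,72),(215,48),(330,95),(378,190),(340,258),(290,268),(200,215),(155,160)])
ps=cs([(62,205),(342,140),(300,132),(120,172),(230,178),(150,203)])
def ax(az): 
    z=np.array([np.sin(np.pi/6)*np.cos(az),np.sin(np.pi/6)*np.sin(az),np.cos(np.pi/6)]);y=np.cross(z,[np.cos(az),np.sin(az),0]);y/=np.linalg.norm(y)
    x=np.cross(y,z);return np.c_[x,y,z]
def res(q):
    A=ax(q[3]);t=np.linspace(0,2*np.pi,721);X=q[:3]+.08*(np.c_[np.cos(t),np.sin(t),0*t]@A.T);o=[]
    for k,pp in((D,pd),(S,ps)):
        u=proj(k,X)
        o+=[np.min(np.linalg.norm(u-p,axis=1)) for p in pp]
    return np.array(o)
x0=tri([S,D],[(278.,190.),(236,201)]);print("stud base",x0)
best=min((least_squares(res,[*x0[0],a]) for a in np.linspace(-3,3,9)),key=lambda r:r.cost)
q=best.x;print("reel",q,best.cost,res(q).round(1));A=ax(q[3]);print(A.round(3))
nut=tri([S,D],[(275.3,173.3),(242,186.5)]);print("nut",nut,"in seat",(nut[0]-q[:3])@A)
print("seat proj",proj(S,q[:3]),proj(D,q[:3]))
for n,p in(("bowl",[(113,240),(303,150)]),("glue",[(120,295),(250,150)]),("tape",[(414,245),(118,280)])):print(n,tri([S,D],p))
E
python3 fit0.py
```

```text
init [np.float64(0.42205868198833996), np.float64(0.32469183749430663), np.float64(-1.185123383506065)]
washer [ 0.42318448  0.3202458  -1.17145368] 0.7113606608755957
 single [ 0.42030767  0.32116827 -1.1589314 ] 0.39728860294117646
 single [ 0.42569558  0.32042869 -1.14705022] 0.2702539298669891
stud base (array([0.50291702, 0.03711315, 0.09966255]), [np.float64(1.7733900977261987), np.float64(1.7123729559197247)])
reel [0.50940224 0.03394747 0.10168338 3.45515153] 6.678722366671437 [0.8 0.  0.4 0.5 0.7 0.1 1.1 1.8 1.7 0.6 1.7 0.4 0.3 0.7 0.8]
[[-0.824  0.308 -0.476]
 [-0.267 -0.951 -0.154]
 [-0.5    0.     0.866]]
nut (array([0.49197286, 0.02977731, 0.13976834]), [np.float64(0.5161610388150475), np.float64(0.5039380819760139)]) in seat [-0.00357022 -0.00140919  0.04191546]
seat proj [[278.91652416 191.93694561]] [[235.5869518  197.69953998]]
bowl (array([ 0.49003826, -0.34081551,  0.01347975]), [np.float64(1.2329600936874674), np.float64(0.8825073242696914)])
glue (array([ 0.65109498, -0.30984491, -0.00555369]), [np.float64(4.869894625123632), np.float64(2.9083040645794638)])
tape (array([0.65190598, 0.3032178 , 0.01945138]), [np.float64(0.4035505955572117), np.float64(0.40598755299436984)])
```

>>> jog_arm([
  [[15, 10, 30], [0, 0, 1], 94],
  [[40, 25, 60], [0, 0, 2], 94],
  [[65, 45, 90], [0, 0, 3], 94],
  [[90, 65, 115], [0, 0, 4], 94],
  [[117, 85, 140], [0, 0, 5], 94],
])

```text
time_s: 0.67
ee_pos: [0.25, -0.4482, 0.3461]
eef_rot: [3.141, 0.0, 0.685]
force: [0.2, -0.7, -1.1]
grip_width: 0.0939
```

>>> jog_arm([
  [[20, 30, 0], [0, 0, 1], 94],
  [[40, 60, 0], [0, 0, 2], 94],
  [[60, 90, 0], [0, 0, 3], 94],
  [[80, 125, 0], [0, 0, 4], 94],
  [[100, 160, 0], [0, 0, 5], 94],
])

```text
time_s: 1.08
ee_pos: [0.3498, -0.2876, 0.3445]
eef_rot: [-3.142, -0.0, 1.121]
force: [0.1, -0.9, 0.5]
grip_width: 0.0937
```

>>> jog_arm([
  [[10, 38, 0], [0, 0, 1], 94],
  [[20, 76, 0], [0, 0, 2], 94],
  [[30, 114, 0], [0, 0, 3], 94],
  [[40, 152, 0], [0, 0, 4], 94],
  [[50, 190, 0], [0, 0, 5], 94],
])

```text
time_s: 1.5
ee_pos: [0.3992, -0.0974, 0.3447]
eef_rot: [3.141, 0.0, 1.558]
force: [1.4, -1.3, 0.5]
grip_width: 0.0942
```

>>> jog_arm([
  [[12, 40, 0], [0, 0, 1], 94],
  [[24, 80, 0], [0, 0, 2], 94],
  [[30, 110, 0], [0, 0, 3], 94],
  [[30, 110, 0], [0, 0, 3], 94],
])

```text
time_s: 1.83
ee_pos: [0.4297, 0.0148, 0.3443]
eef_rot: [-3.141, -0.001, 1.826]
force: [-0.0, 0.1, 1.0]
grip_width: 0.0942
```

```bash
cat > snap.py <<'E'
import sys,pickle,cv2
from station import ctrl,eyes
o=ctrl.get_obs();c=eyes.camera(sys.argv[1]);cv2.imwrite(f"pics/{sys.argv[2]}.png",c["frame"][:,:,::-1])
from h import *
pickle.dump((wcam(c,o) if sys.argv[1]=="wrist" else cam(c),o),open(f"pics/{sys.argv[2]}.pkl","wb"));print(o["time_s"],o["ee_pos"],o["eef_rot"],o["qpos"].round(2))
E
python3 snap.py wrist w1
```

```text
1.8333 [0.4296627  0.01481063 0.34433963] [-3.14147486e+00 -8.54629609e-04  1.82566229e+00] [-0.05 -0.05  1.59  0.    1.6  -0.31]
```

View pics/w1.png

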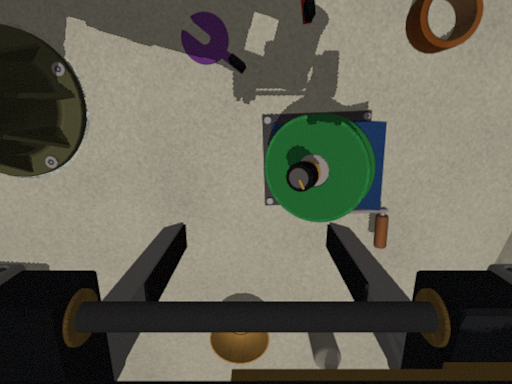

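>>> jog_arm([
  [[4, 38, 0], [0, 0, 0.4], 94],
  [[8, 76, 0], [0, 0, 0.8], 94],
  [[12, 114, -10], [0, 0, 1.2], 94],
  [[15, 150, -22], [0, 0, 1.6], 94],
  [[17, 186, -35], [0, 0, 1.65], 94],
])

```text
time_s: 2.3
ee_pos: [0.4465, 0.1975, 0.3094]
eef_rot: [3.141, 0.0, 1.959]
force: [0.0, -0.3, 0.6]
grip_width: 0.0939
```

>>> jog_arm([
  [[1, 30, -35], [0, 0, 0], 94],
  [[2, 59, -70], [0, 0, 0], 94],
  [[2, 59, -70], [0, 0, 0], 94],
])

```text
time_s: 2.55
ee_pos: [0.4469, 0.2568, 0.2344]
eef_rot: [-3.135, 0.0, 1.96]
force: [-1.1, -0.4, -0.9]
grip_width: 0.094
```

```bash
python3 snap.py wrist w2
```

```text
2.55 [0.44687135 0.25684379 0.23438292] [-3.13475749e+00  1.17531522e-04  1.95975899e+00] [0.45 0.2  1.57 0.   1.37 0.06]
```

View pics/w2.png

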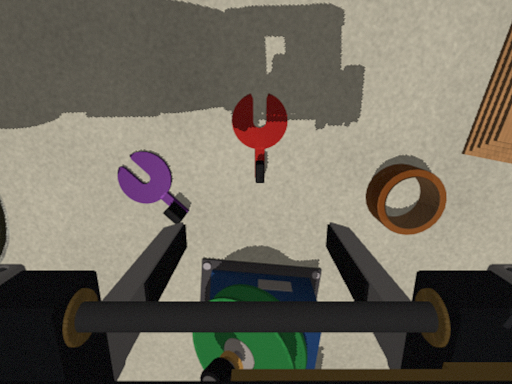

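The wrist view shows the red C-washer at (260,121) with its fin at (260,170). The purple one is at (148,178) on the left. I'll fit the washer pose in this view.

```bash
cat > fit1.py <<'E'
import pickle,sys
from h import *
from scipy.optimize import minimize
src=open("fit0.py").read();a=src.index("def washer_poly");b=src.index("def cost");exec(src[a:b])
k,o=pickle.load(open(f"pics/{sys.argv[1]}.pkl","rb"));i=cv2.imread(f"pics/{sys.argv[1]}.png").astype(int)
m=((i[:,:,2]>60)&(i[:,:,1]<.35*i[:,:,2])&(i[:,:,0]<.4*i[:,:,2])).astype(np.uint8)
n,l,st,ce=cv2.connectedComponentsWithStats(m);j=max(range(1,n),key=lambda j:st[j,4]);m=(l==j).astype(np.uint8);print(st[j],ce[j])
c=onz(k,ce[j],.008);p0=[c[0],c[1],-1.17]
f=lambda p:np.abs(rend(k,p,m.shape)-m).sum()/m.sum()
r=minimize(f,p0,method="Nelder-Mead",options=dict(initial_simplex=np.array([p0]*4)+np.vstack([np.zeros(3),np.diag([.008,.008,.15])])));p=r.x
print("washer",p,r.fun);fin=p[:2]+.066*np.array([np.cos(p[2]),np.sin(p[2])])
print("fin",fin,"fin px",proj(k,[*fin,.031]),proj(k,[*fin,.042]),"TCP delta",fin-o["ee_pos"][:2],"psi",p[2]+np.pi,"dpsi units",np.degrees(p[2]+np.pi-o["eef_rot"][2])/5)
E
python3 fit1.py w2; python3 -c "
from h import *
crop('pics/w2.png','pics/w2c.png',220,80,90,110,5)"
```

```text
[ 233   95   54   66 1998] [259.37487487 124.61861862]
washer [ 0.4230786   0.32310594 -1.17168091] 0.09062187187187187
fin [0.44872643 0.2622932 ] fin px [[259.86055955 171.97256145]] [[259.90617857 173.58623125]] TCP delta [0.00185508 0.00544941] psi 1.9699117472879597 dpsi units 0.11634199767073128
```

View pics/w2c.png

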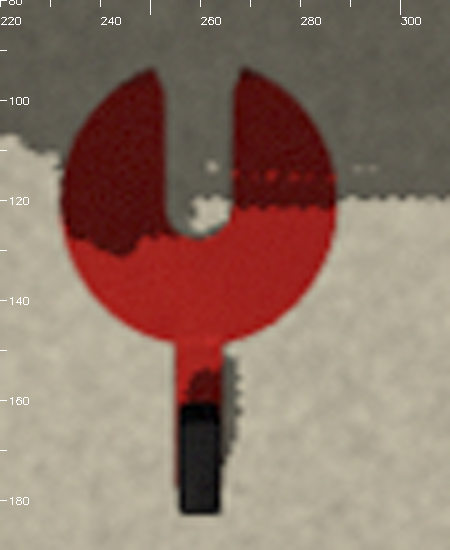

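>>> jog_arm([
  [[2, 5, -40], [0, 0, 0.12], 94],
  [[2, 5, -80], [0, 0, 0.12], 70],
  [[2, 5, -120], [0, 0, 0.12], 60],
  [[2, 5, -160], [0, 0, 0.12], 50],
  [[2, 5, -195], [0, 0, 0.12], 50],
])

```text
time_s: 3.02
ee_pos: [0.4512, 0.2591, 0.0439]
eef_rot: [3.14, 0.0, 1.968]
force: [0.4, 0.7, -0.5]
grip_width: 0.071
```

>>> jog_arm([
  [[0, 0, -15], [0, 0, 0], 50],
  [[0, 0, -25], [0, 0, 0], 50],
  [[0, 0, -25], [0, 0, 0], 50],
])

```text
time_s: 3.27
ee_pos: [0.4508, 0.2594, 0.0191]
eef_rot: [-3.14, 0.0, 1.968]
force: [-0.5, -0.3, -0.1]
grip_width: 0.0516
```

```bash
python3 snap.py wrist w3
```

```text
3.2667 [0.45079407 0.25940811 0.01913674] [-3.14049438e+00  1.87261287e-04  1.96822355e+00] [ 0.45  0.47  1.77 -0.    0.9   0.05]
```

View pics/w3.png

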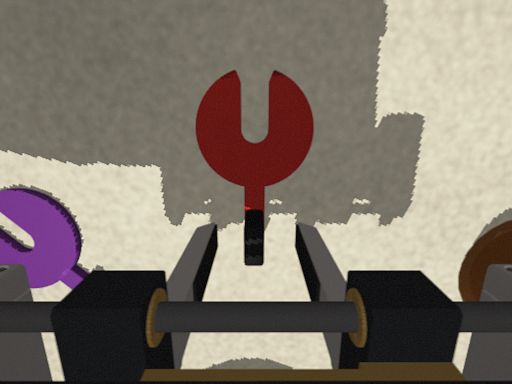

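```bash
sed -i 's/-1.17\]/-1.17]/' fit1.py; python3 fit1.py w3
```

```text
[ 196   71  117  148 9284] [254.08003016 135.62063766]
washer [ 0.42295345  0.32278521 -1.18129806] 0.044606311934510985
fin [0.44801525 0.26172863] fin px [[253.15869287 239.39602237]] [[252.95116585 247.13184129]] TCP delta [-0.00277881  0.00232052] psi 1.9602945907237692 dpsi units -0.09085916315102721
```

>>> jog_arm([
  [[-3, 2, -6], [0, 0, -0.09], 50],
  [[-3, 2, -6], [0, 0, -0.09], 8],
  [[-3, 2, -6], [0, 0, -0.09], 5],
  [[-3, 2, -6], [0, 0, -0.09], 5],
  [[-3, 2, -6], [0, 0, -0.09], 5],
], squeeze=45)

```text
time_s: 3.73
ee_pos: [0.4476, 0.2628, 0.0141]
eef_rot: [3.141, -0.0, 1.962]
force: [0.0, -0.4, -0.4]
grip_width: 0.0264
```

>>> jog_arm([
  [[0, 0, 0], [0, 0, 0], 5],
  [[0, 0, 0], [0, 0, 0], 5],
  [[0, 0, 0], [0, 0, 0], 5],
  [[0, 0, 5], [0, 0, 0], 5],
  [[0, 0, 20], [0, 0, 0], 5],
])

```text
time_s: 4.15
ee_pos: [0.4462, 0.2621, 0.0323]
eef_rot: [-3.138, 0.0, 1.962]
force: [0.2, -1.0, -0.9]
grip_width: 0.0116
```

>>> jog_arm([
  [[0, 0, 40], [0, 0, 0], 5],
  [[0, 0, 80], [0, 0, 0], 5],
  [[0, 0, 120], [0, 0, 0], 5],
  [[0, 0, 160], [0, 0, 0], 5],
  [[0, 0, 160], [0, 0, 0], 5],
])

```text
time_s: 4.57
ee_pos: [0.4495, 0.2638, 0.2016]
eef_rot: [3.13, -0.001, 1.962]
force: [0.7, 0.3, -0.9]
grip_width: 0.0114
```

```bash
python3 snap.py wrist w4
```

```text
4.5667 [0.44945102 0.26379729 0.20155455] [ 3.13032818e+00 -8.08164356e-04  1.96230642e+00] [0.46 0.23 1.62 0.   1.28 0.07]
```

View pics/w4.png

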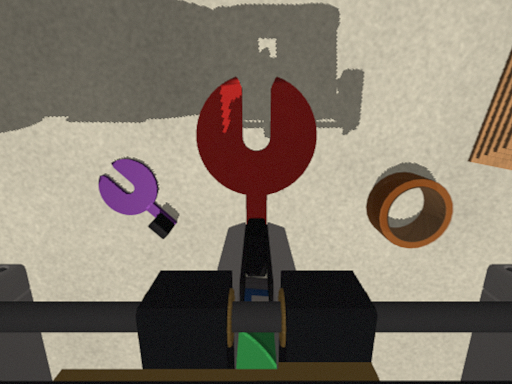

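```bash
cat > fit2.py <<'E'
# washer pose in tool frame: [x,y,z, rx,ry,rz] of washer relative to nominal (washer axes = tool axes * diag(-1,1,-1))
import pickle,sys
from h import *
from scipy.optimize import minimize
src=open("fit0.py").read();a=src.index("def washer_poly");b=src.index("def rend");exec(src[a:b])
def wrend(k,p,Rt,t,sh,s=4):
    B=Rt@np.diag([-1.,1,-1])@R.from_rotvec([p[3],p[4],p[5]]).as_matrix();c=t+Rt@np.array(p[:3])
    m=np.zeros((sh[0]*s,sh[1]*s),np.uint8)
    f=lambda X:(((proj(k,X@B.T+c)+.5)*s-.5)*16).round().astype(np.int32)
    for z in(0.,.004,.008):
        for Q in(P,TAB): cv2.fillPoly(m,[f(np.c_[Q,np.full(len(Q),z)])],1,shift=4)
    cv2.fillPoly(m,[cv2.convexHull(f(FIN))],0,shift=4)
    return cv2.resize(m.astype(np.float32),(sh[1],sh[0]),interpolation=cv2.INTER_AREA)
def fitw(name,p0=(.066,0,.0125,0,0,0),mask=None,verbose=1):
    k,o=pickle.load(open(f"pics/{name}.pkl","rb"));i=cv2.imread(f"pics/{name}.png").astype(int)
    m=((i[:,:,2]>50)&(i[:,:,1]<.35*i[:,:,2])&(i[:,:,0]<.4*i[:,:,2])).astype(np.uint8)
    n,l,st,ce=cv2.connectedComponentsWithStats(m);j=max(range(1,n),key=lambda j:st[j,4]);m=(l==j).astype(np.uint8)
    ok=np.ones(m.shape);ok[215:]=0
    if mask is not None: ok*=mask
    Rt=R.from_euler("xyz",o["eef_rot"]).as_matrix();t=o["ee_pos"]
    out=[]
    for fr in([0,1,2,5],[0,1,2,4,5]):
        def full(v):
            p=np.array(p0,float);p[fr]=v;return p
        c=lambda v:(np.abs(wrend(k,full(v),Rt,t,m.shape)-m)*ok).sum()/m.sum()
        v0=np.array(p0)[fr];d=np.array([.005,.005,.004,.08,.08,.08])[fr]
        sm=np.vstack([v0]+[v0+np.eye(len(fr))[q]*d for q in range(len(fr))])
        r=minimize(c,v0,method="Nelder-Mead",options=dict(initial_simplex=sm,maxiter=600,xatol=1e-5,fatol=1e-5))
        out.append(full(r.x))
        if verbose:print(name,full(r.x).round(4),round(r.fun,4))
    return out
if __name__=="__main__":fitw(sys.argv[1])
E
python3 fit2.py w4
cat > seat.py <<'E'
from h import *
def ax(az): # az: azimuth of up-slope x (horizontal)
    z=np.array([-.5*np.cos(az),-.5*np.sin(az),np.cos(np.pi/6)]);y=np.array([-np.sin(az),np.cos(az),0]);return np.c_[np.cross(y,z),y,z]
E
python3 -c "
from h import *
crop('pics/w1.png','pics/w1c.png',255,100,140,125,5)"
```

```text
w4 [ 0.065   0.0001  0.0163  0.      0.     -0.0061] 0.0309
w4 [ 0.0651  0.0001  0.0161  0.      0.0055 -0.0001] 0.0309
```

View pics/w1c.png

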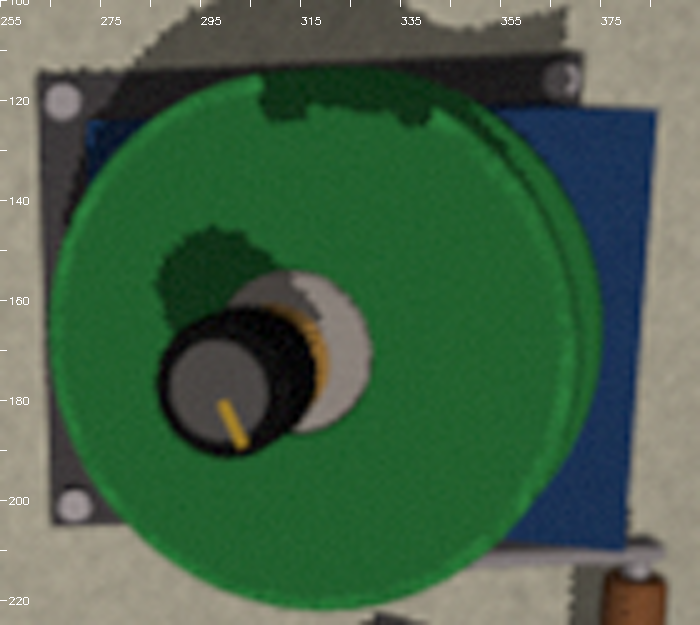

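```bash
cat > fit3.py <<'E'
from seat import *
import pickle
from station import eyes
S=cam(eyes.camera("scene"));D=cam(eyes.camera("side"));W,_=pickle.load(open("pics/w1.pkl","rb"))
cd=lambda a:[(170+x/4,160+y/4) for x,y in a]; cs=lambda a:[(230+x/4,150+y/4) for x,y in a];cw=lambda a:[(255+x/5,100+y/5) for x,y in a]
pd=cd([(133,110),(150,72),(215,48),(330,95),(378,190),(340,258),(290,268),(200,215),(155,160)])
ps=cs([(62,205),(342,140),(300,132),(120,172),(230,178),(150,203)])
pw=cw([(50,340),(70,240),(110,170),(180,110),(255,78),(320,608),(200,570),(120,490),(75,430),(560,440),(520,510),(578,340)])
nd=cd([(305,93)])[0];nw=cw([(212,390)])[0]
def res(q,views="DSW"):
    A=ax(q[3]);t=np.linspace(0,2*np.pi,1441);X=q[:3]+.08*(np.c_[np.cos(t),np.sin(t),0*t]@A.T);o=[]
    for n,k,pp in(("D",D,pd),("S",S,ps),("W",W,pw)):
        if n in views:
            u=proj(k,X);o+=[np.min(np.linalg.norm(u-p,axis=1)) for p in pp]
    T=q[:3]+A[:,2]*q[4]
    if "D" in views:o+=list(proj(D,T)[0]-nd)
    if "W" in views:o+=list(proj(W,T)[0]-nw)
    return np.array(o)
for v in("DSW","W","DW","SW"):
    r=least_squares(res,[.505,.033,.1,.31,.054],args=(v,),x_scale=[.01,.01,.01,.1,.01]);print(v,r.x.round(4),round(r.cost,2))
    if v=="DSW":print(res(r.x).round(1));print(ax(r.x[3]).round(4))
    print(" seat px",proj(W,r.x[:3]).round(1))
E
python3 fit3.py
```

```text
DSW [0.5112 0.0353 0.102  0.3252 0.0565] 16.46
[ 0.2  0.8  0.2  1.3  0.3  0.3  1.1  2.3  2.6  0.5  0.9  0.2  0.2  1.3
  0.2  0.3  0.8  1.1  1.2  0.3  0.2  0.8  2.6  0.7  0.1  0.5  0.6 -0.3
 -0.8  1.   0.8]
[[ 0.8206 -0.3195 -0.4738]
 [ 0.2767  0.9476 -0.1598]
 [ 0.5     0.      0.866 ]]
 seat px [[312.8 170.4]]
W [0.513  0.0357 0.0978 0.2837 0.0629] 3.21
 seat px [[313.5 169.9]]
DW [0.5114 0.0349 0.1011 0.3433 0.056 ] 14.7
 seat px [[312.8 170.6]]
SW [0.5119 0.0362 0.102  0.2961 0.0617] 6.01
 seat px [[313.5 170. ]]
```

>>> jog_arm([
  [[0, 0, 25], [0, 0, 1.3], 5],
  [[10, -10, 50], [0, 0, 2.6], 5],
  [[20, -25, 75], [0, 0, 3.9], 5],
  [[30, -40, 100], [0, 0, 5.2], 5],
  [[45, -55, 105], [0, 0, 6.5], 5],
])

```text
time_s: 5.13
ee_pos: [0.4928, 0.2073, 0.301]
eef_rot: [3.14, 0.001, 2.536]
force: [0.5, 0.1, 0.5]
grip_width: 0.0119
```

>>> jog_arm([
  [[20, -20, 0], [0, 0, 1.3], 5],
  [[40, -40, 0], [0, 0, 2.6], 5],
  [[60, -60, 0], [0, 0, 3.9], 5],
  [[75, -80, 0], [0, 0, 5.2], 5],
  [[90, -100, 0], [0, 0, 6.5], 5],
])

```text
time_s: 5.55
ee_pos: [0.5828, 0.1065, 0.2961]
eef_rot: [-3.141, -0.004, 3.102]
force: [1.0, 0.2, -0.5]
grip_width: 0.0119
```

>>> jog_arm([
  [[10, -13, 0], [0, 0, 1.3], 5],
  [[20, -26, 0], [0, 0, 2.6], 5],
  [[30, -39, 0], [0, 0, 4.07], 5],
  [[30, -39, 0], [0, 0, 4.07], 5],
])

```text
time_s: 5.88
ee_pos: [0.6131, 0.0665, 0.2956]
eef_rot: [3.141, -0.004, -2.825]
force: [-1.1, 0.6, -2.1]
grip_width: 0.0114
```

```bash
python3 snap.py wrist w5;python3 fit2.py w5
```

```text
5.8833 [0.61307799 0.06649101 0.29564902] [ 3.14091609 -0.00407679 -2.82544551] [ 0.05  0.41  1.17 -0.    1.57 -1.84]
w5 [ 0.0638  0.001   0.0155  0.      0.     -0.0002] 0.0296
w5 [ 0.064   0.001   0.0156  0.     -0.0065  0.0029] 0.0296
```

View pics/w5.png

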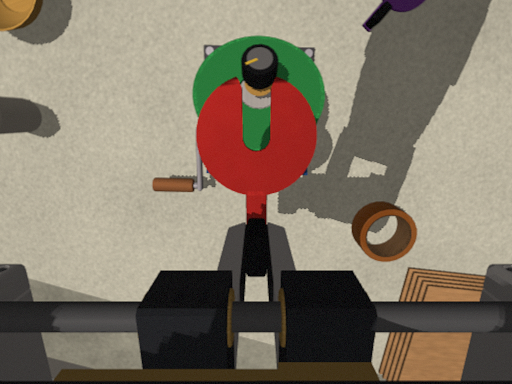

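>>> jog_arm([
  [[0, 0, 0], [0.4, -1.25, 0], 5],
  [[0, 0, 0], [0.8, -2.5, 0], 5],
  [[0, 0, 0], [1.2, -3.75, 0], 5],
  [[0, 2, -10], [1.6, -5, 0], 5],
  [[0, 3, -20], [1.83, -5.71, 0], 5],
])

```text
time_s: 6.35
ee_pos: [0.6109, 0.0722, 0.2778]
eef_rot: [3.139, 0.529, -2.837]
force: [0.8, 1.2, -0.6]
grip_width: 0.0119
```

>>> jog_arm([
  [[0, 0, -10], [0, 0, 0], 5],
  [[0, 0, -10], [0, 0, 0], 5],
])

```text
time_s: 6.52
ee_pos: [0.6108, 0.0721, 0.2657]
eef_rot: [3.138, 0.517, -2.835]
force: [0.7, -0.0, -1.6]
grip_width: 0.0118
```

```bash
python3 snap.py wrist w6;python3 fit2.py w6;python3 snap.py side d6;python3 -c "
from h import *
crop('pics/w6.png','pics/w6c.png',170,20,190,190,4)
crop('pics/d6.png','pics/d6c.png',140,120,200,150,4)"
```

```text
6.5167 [0.61083021 0.07209647 0.26571392] [ 3.13847828  0.5173619  -2.83451341] [-0.01  0.13  1.66  0.21  0.86 -1.99]
w6 [0.0638 0.001  0.0162 0.     0.     0.0084] 0.0322
w6 [ 0.0639  0.001   0.0161  0.      0.0019 -0.0024] 0.0318
6.5667 [0.61183038 0.07210673 0.26734055] [ 3.1395408   0.51895019 -2.83338191] [-0.01  0.13  1.66  0.21  0.86 -1.99]
```

View pics/w6.png

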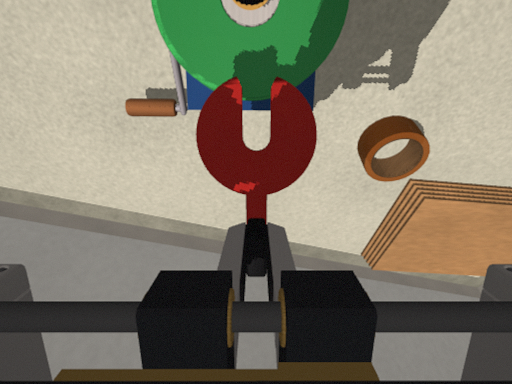

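View pics/d6c.png

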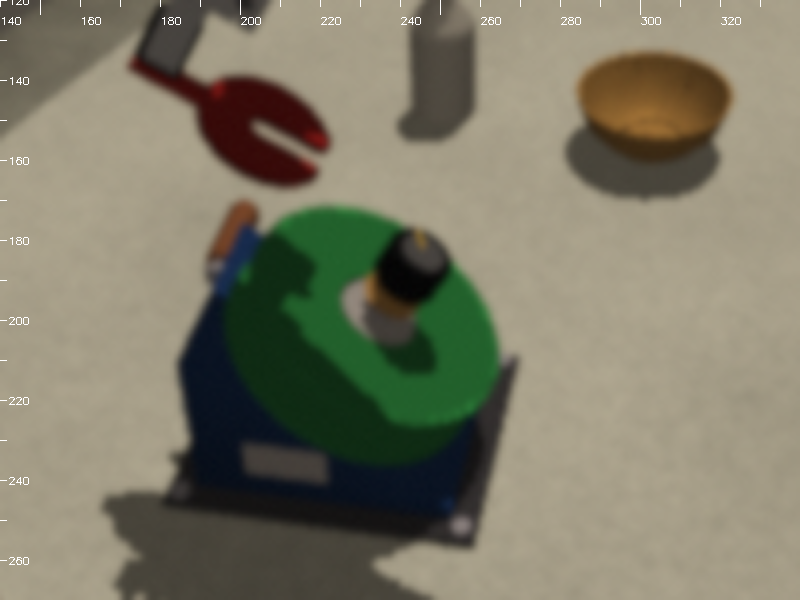

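>>> jog_arm([
  [[-3, -3, -25], [0, 0, 0], 5],
  [[-7, -6, -50], [0, 0, 0], 5],
  [[-7, -6, -55], [0, 0, 0], 5],
  [[-7, -6, -55], [0, 0, 0], 5],
])

```text
time_s: 6.95
ee_pos: [0.6054, 0.0659, 0.2125]
eef_rot: [3.14, 0.52, -2.832]
force: [0.5, 0.3, -0.8]
grip_width: 0.012
```

```bash
python3 snap.py wrist w7;python3 snap.py scene s7;python3 -c "
from h import *
crop('pics/w7.png','pics/w7c.png',160,0,200,150,4)
crop('pics/s7.png','pics/s7c.png',210,110,160,130,5)"
```

```text
6.95 [0.60537829 0.06591867 0.21254418] [ 3.14014683  0.52013367 -2.83231364] [-0.03  0.17  1.75  0.25  0.74 -2.05]
7.0 [0.60599633 0.06597199 0.21420029] [ 3.14108636  0.52261556 -2.83171486] [-0.03  0.17  1.75  0.25  0.74 -2.05]
```

View pics/w7c.png

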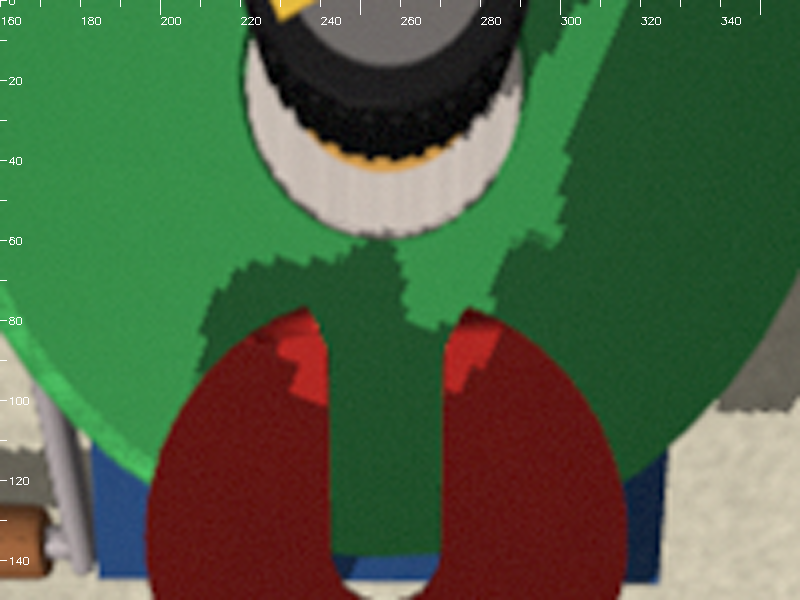

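View pics/s7c.png

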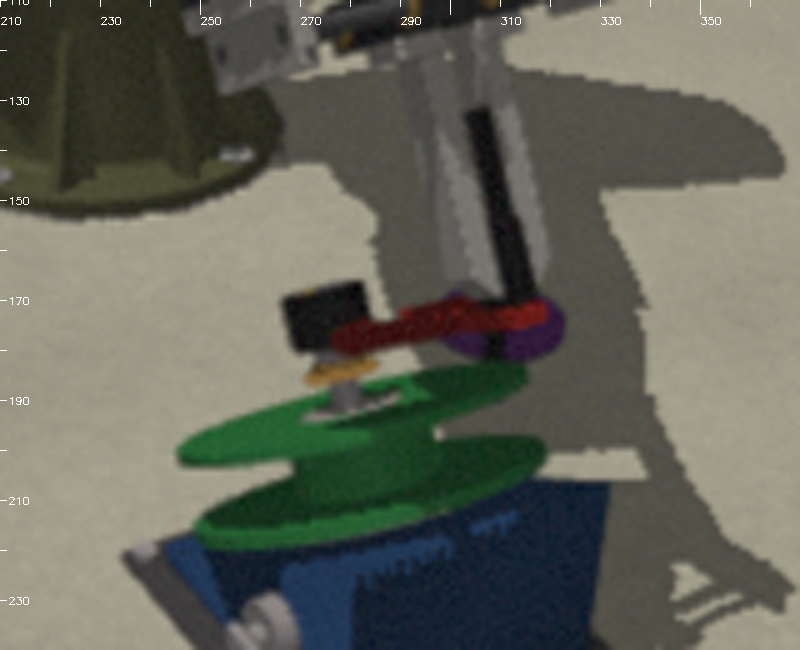

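```bash
cat > fit4.py <<'E'
from seat import *
import pickle
src=open("fit3.py").read();exec(src[src.index("S=cam"):src.index("def res")])if 0 else None
from station import eyes
W1,_=pickle.load(open("pics/w1.pkl","rb"));W7,o7=pickle.load(open("pics/w7.pkl","rb"));D,_=pickle.load(open("pics/d6.pkl","rb"))
S,_=pickle.load(open("pics/s7.pkl","rb"))
cw=lambda a:[(255+x/5,100+y/5) for x,y in a];c7=lambda a:[(160+x/4,y/4) for x,y in a];cd=lambda a:[(140+x/4,120+y/4) for x,y in a];cs=lambda a:[(210+x/5,110+y/5) for x,y in a]
rim=[(W1,cw([(50,340),(70,240),(110,170),(180,110),(255,78),(320,608),(200,570),(120,490),(75,430)])),
 (W7,c7([(30,365),(80,430),(130,470),(800,280),(740,375),(690,430),(640,470),(385,555)])),
 (D,cd([(330,207),(400,225),(480,295),(500,360),(470,405),(420,425)])),(S,cs([(178,455),(200,465),(525,375),(520,365),(470,362),(230,415)]))]
g=[(W1,cw([(372,350),(350,290),(330,410),(300,433),(295,270)])),(W7,c7([(270,150),(300,195),(340,228),(390,238),(440,225),(485,190),(515,130)]))]
t=np.linspace(0,2*np.pi,1441)
def res(q,use=(0,1,2,3)):
    A=ax(q[3]);C=np.c_[np.cos(t),np.sin(t),0*t]@A.T;o=[]
    for i,(k,pp) in enumerate(rim):
        if i in use:u=proj(k,q[:3]+.08*C);o+=[np.min(np.linalg.norm(u-p,axis=1)) for p in pp]
    for i,(k,pp) in enumerate(g):
        if i in use:u=proj(k,q[:3]+q[4]*C);o+=[np.min(np.linalg.norm(u-p,axis=1)) for p in pp]
    return np.array(o)
Rt=R.from_euler("xyz",o7["eef_rot"]).as_matrix()
for u in((0,1,2,3),(0,1),(1,),(1,2,3)):
    r=least_squares(res,[.511,.0355,.1015,.31,.018],args=(u,),x_scale=[.01,.01,.01,.1,.01],loss="soft_l1");q=r.x
    print(u,q.round(4),round(r.cost,2),"in tool7:",(Rt.T@(q[:3]-o7["ee_pos"])).round(4))
    if len(u)==4:print(res(q).round(1))
    A=ax(q[3]);print("  R err deg",np.degrees(R.from_matrix(A@np.diag([-1,1,-1])@Rt.T).as_rotvec()).round(2))
E
python3 fit4.py;python3 fit2.py w7
```

```text
(0, 1, 2, 3) [0.5116 0.0375 0.1034 0.3123 0.0232] 11.84 in tool7: [0.1392 0.0015 0.046 ]
[1.  0.5 1.3 2.  1.6 1.1 0.2 1.5 0.3 0.6 0.5 0.2 0.9 0.2 0.2 0.7 0.9 0.2
 0.3 1.  1.3 0.9 0.1 0.5 1.1 0.1 0.6 0.2 1.4 0.1 0.5 1.  2.1 0.5 0.9 0.9
 0.2 0.4 0.2 0.3 0.1]
  R err deg [-0.01 -0.21  0.13]
(0, 1) [0.5117 0.0377 0.1031 0.2982 0.0231] 8.55 in tool7: [0.1392 0.0016 0.0464]
  R err deg [-0.01 -0.21 -0.68]
(1,) [0.5116 0.038  0.1031 0.2745 0.0231] 1.72 in tool7: [0.1393 0.0019 0.0463]
  R err deg [-0.01 -0.21 -2.03]
(1, 2, 3) [0.5112 0.0376 0.1036 0.3115 0.0233] 4.82 in tool7: [0.1395 0.0016 0.0457]
  R err deg [-0.01 -0.21  0.08]
w7 [ 0.0639  0.001   0.0159  0.      0.     -0.0039] 0.031
w7 [ 0.0639  0.0009  0.016   0.      0.0081 -0.0105] 0.0316
```

>>> jog_arm([
  [[6, 2, -12], [0, 0, 0], 5],
  [[13, 4, -23], [0, 0, 0], 5],
  [[13, 4, -23], [0, 0, 0], 5],
  [[13, 4, -23], [0, 0, 0], 5],
])

```text
time_s: 7.38
ee_pos: [0.6188, 0.0699, 0.1916]
eef_rot: [-3.141, 0.524, -2.831]
force: [0.2, 0.3, -0.7]
grip_width: 0.0118
```

```bash
python3 snap.py wrist w8;python3 snap.py scene s8;python3 snap.py side d8;python3 fit2.py w8;python3 -c "
from h import *
crop('pics/w8.png','pics/w8c.png',160,0,200,150,4)
crop('pics/d8.png','pics/d8c.png',170,140,120,110,6)
crop('pics/s8.png','pics/s8c.png',230,140,130,100,6)"
```

```text
7.3833 [0.61879275 0.06991357 0.19158969] [-3.14147356  0.52377781 -2.83101717] [-0.02  0.22  1.75  0.25  0.69 -2.05]
7.4333 [0.618741   0.0698176  0.19194883] [-3.14118544  0.52442323 -2.83095455] [-0.02  0.22  1.75  0.25  0.69 -2.05]
7.4833 [0.61867042 0.06974527 0.1920298 ] [-3.14100747  0.52472206 -2.83092003] [-0.02  0.22  1.75  0.25  0.69 -2.05]
w8 [ 0.0639  0.001   0.016   0.      0.     -0.0106] 0.0306
w8 [ 0.064   0.001   0.0161  0.     -0.0117 -0.0005] 0.0303
```

View pics/w8c.png

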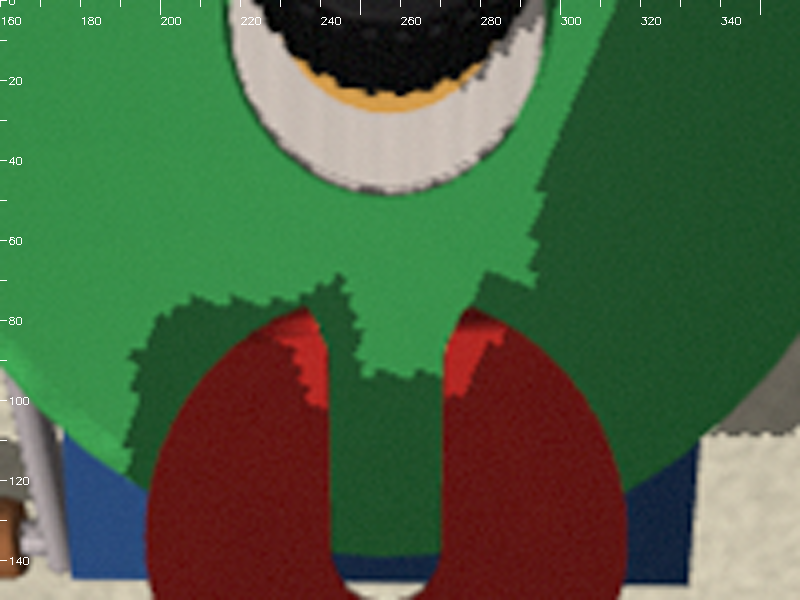

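View pics/s8c.png

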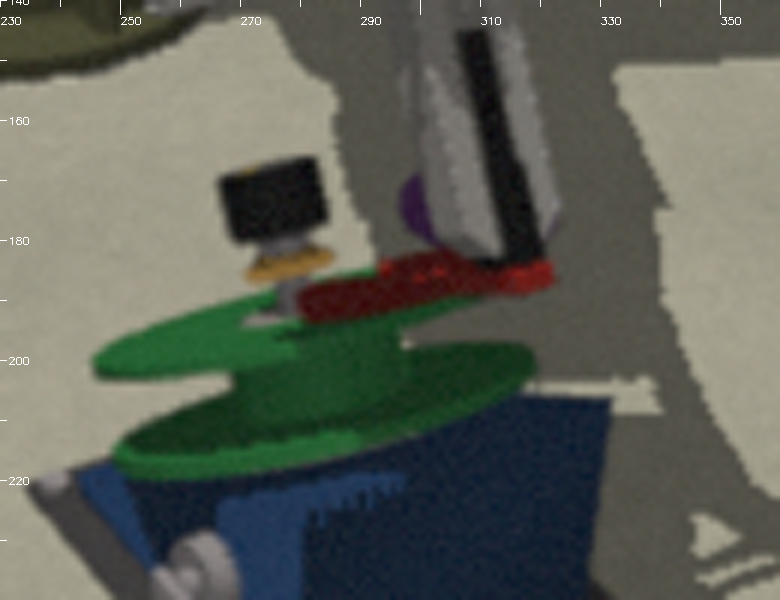

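View pics/d8c.png

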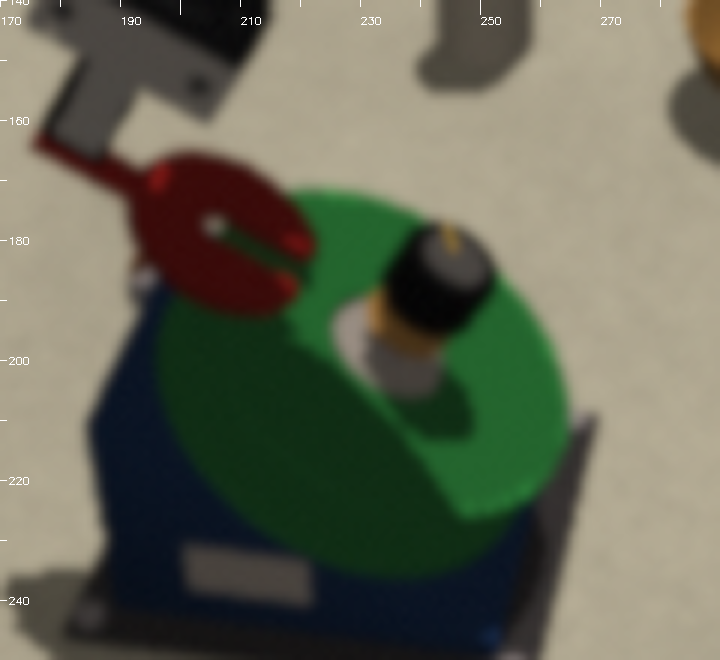

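```bash
cat > fit5.py <<'E'
exec(open("fit4.py").read().split("Rt=R.from")[0])
W8,o8=pickle.load(open("pics/w8.pkl","rb"))
rim=[(W8,c7([(20,355),(60,425),(130,475),(800,340),(740,415),(690,455),(640,485),(385,555)]))]+rim[1:]
g=[(W8,c7([(235,70),(265,130),(300,168),(340,187),(390,194),(440,185),(490,152),(525,105)]))]+g[1:]
Rt=R.from_euler("xyz",o8["eef_rot"]).as_matrix()
for u in((0,),(0,1),(0,1,2,3)):
    r=least_squares(res,[.511,.0355,.1015,.31,.023],args=(u,),x_scale=[.01,.01,.01,.1,.01],loss="soft_l1");q=r.x
    print(u,q.round(4),round(r.cost,2),"in tool8:",(Rt.T@(q[:3]-o8["ee_pos"])).round(4))
print(Rt.round(3))
E
python3 fit5.py
```

```text
(0,) [0.5101 0.0371 0.1045 0.2988 0.0244] 7.36 in tool8: [0.1419 0.0019 0.0187]
(0, 1) [0.511  0.0375 0.1036 0.3058 0.0238] 10.61 in tool8: [0.1415 0.0021 0.0199]
(0, 1, 2, 3) [0.5109 0.0374 0.1036 0.315  0.0238] 13.22 in tool8: [0.1415 0.002  0.0198]
[[-0.825 -0.306  0.476]
 [-0.265  0.952  0.153]
 [-0.5   -0.    -0.866]]
```

>>> jog_arm([
  [[-9, -2, -7], [0, 0, 0], 5],
  [[-18, -5, -12], [0, 0, 0], 5],
  [[-27, -8, -17], [0, 0, 0], 5],
  [[-37, -11, -23], [0, 0, 0], 5],
  [[-37, -11, -23], [0, 0, 0], 5],
])

```text
time_s: 7.95
ee_pos: [0.58, 0.0584, 0.1673]
eef_rot: [3.141, 0.522, -2.832]
force: [-0.7, 1.1, -1.1]
grip_width: 0.0116
```

```bash
python3 snap.py wrist w9;python3 snap.py scene s9;python3 snap.py side d9;python3 -c "
from h import *
crop('pics/d9.png','pics/d9c.png',170,140,120,110,6)
crop('pics/s9.png','pics/s9c.png',230,140,130,100,6)"
```

```text
7.95 [0.58002987 0.05835069 0.16732556] [ 3.14136802  0.52247168 -2.83168474] [-0.04  0.16  1.87  0.3   0.63 -2.12]
8.0 [0.58106943 0.05849774 0.168152  ] [-3.14148433  0.52361634 -2.83173853] [-0.04  0.16  1.87  0.3   0.63 -2.12]
8.05 [0.58171832 0.05858661 0.1685675 ] [-3.14109516  0.52444724 -2.83146422] [-0.04  0.16  1.87  0.3   0.63 -2.12]
```

View pics/w9.png

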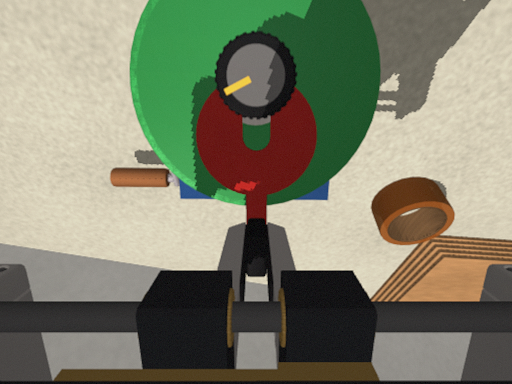

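View pics/s9c.png

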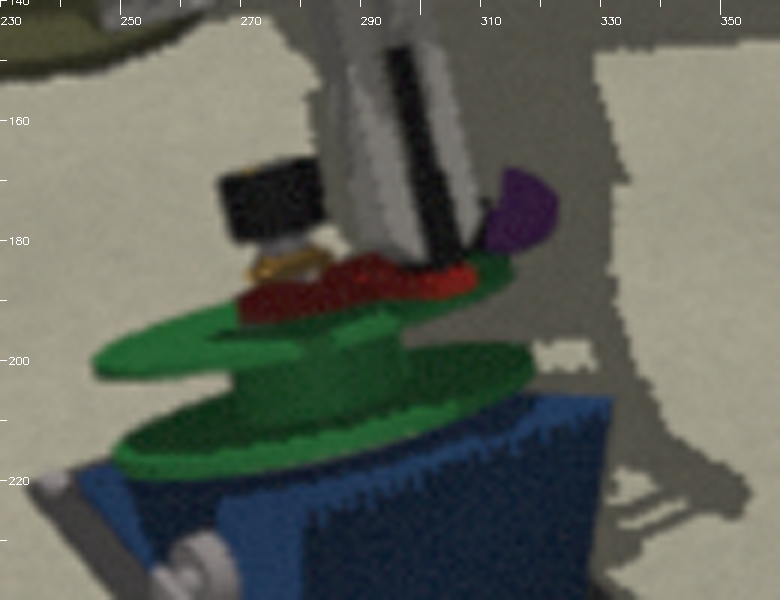

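View pics/d9c.png

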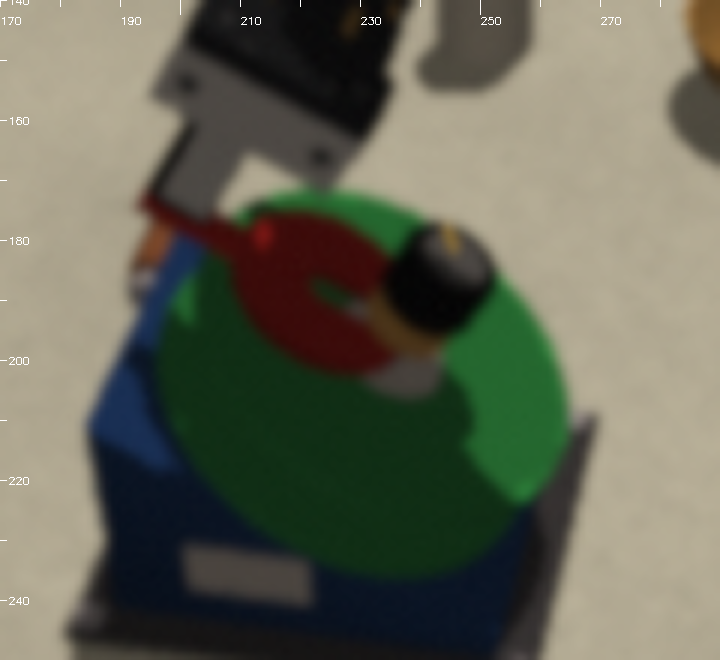

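>>> jog_arm([
  [[-7, -2, -4], [0, 0, 0], 5],
  [[-14, -4, -8], [0, 0, 0], 5],
  [[-20, -6, -12], [0, 0, 0], 5],
  [[-26, -8, -16], [0, 0, 0], 5],
  [[-26, -8, -16], [0, 0, 0], 5],
])

```text
time_s: 8.52
ee_pos: [0.554, 0.0504, 0.1505]
eef_rot: [3.141, 0.522, -2.832]
force: [-0.8, 0.0, -1.2]
grip_width: 0.0115
```

```bash
python3 snap.py wrist w10;python3 snap.py scene s10;python3 snap.py side d10;python3 - <<'E'
from h import *
from seat import *
import pickle
from station import ctrl
crop('pics/w10.png','pics/w10c.png',180,20,160,200,4 if 0 else 3)
crop('pics/s10.png','pics/s10c.png',230,140,130,100,6)
k,o=pickle.load(open("pics/w10.pkl","rb"));Rt=R.from_euler("xyz",o["eef_rot"]).as_matrix()
w=o["ee_pos"]+Rt@[.064,.001,.016]
print((w-[.511,.0375,.1036])@ax(.312),ctrl.get_obs()["force"],ctrl.get_obs()["ee_pos"])
E
```

```text
8.5167 [0.55399866 0.05038366 0.15050324] [ 3.14104939  0.52190935 -2.83190698] [-0.06  0.13  1.96  0.34  0.59 -2.18]
8.5667 [0.55474837 0.05044775 0.15116501] [ 3.14140461  0.52269078 -2.83182625] [-0.06  0.13  1.96  0.33  0.59 -2.18]
8.6167 [0.55523786 0.05053753 0.15156903] [-3.14151905  0.52328673 -2.83161723] [-0.06  0.13  1.95  0.33  0.59 -2.18]
[-0.00170808  0.0001813   0.00228808] [ 0.52285025  0.36360352 -0.97505921] [0.5554706  0.05060332 0.15174069]
```

View pics/w10c.png

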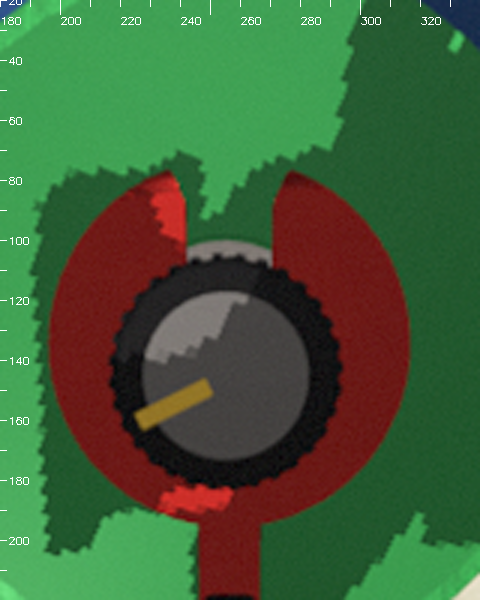

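View pics/s10c.png

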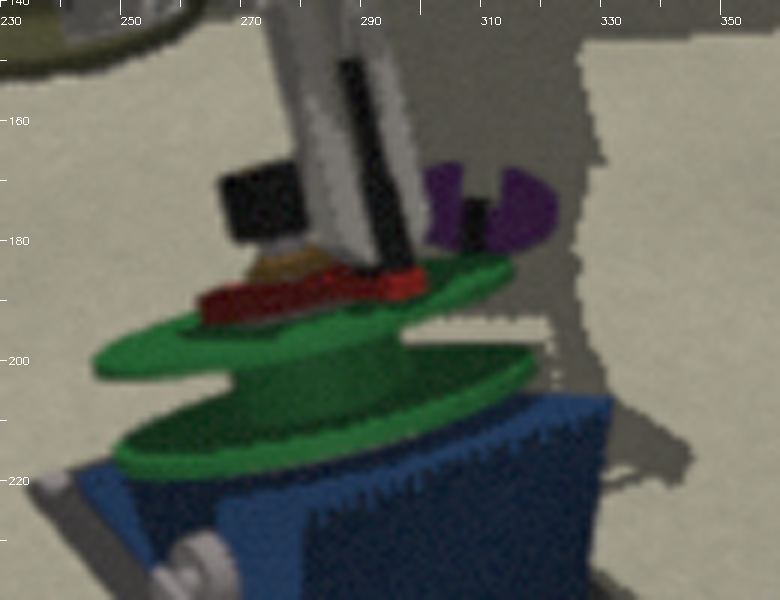

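>>> jog_arm([
  [[0.5, 0.2, -1], [0, 0, 0], 5],
  [[1, 0.3, -2], [0, 0, 0], 5],
  [[1.4, 0.5, -2.6], [0, 0, 0], 5],
  [[1.4, 0.5, -2.6], [0, 0, 0], 5],
])

```text
time_s: 9.0
ee_pos: [0.5568, 0.0512, 0.1487]
eef_rot: [3.142, 0.523, -2.831]
force: [0.6, -0.1, -1.2]
grip_width: 0.012
```

```bash
python3 -c "
from station import ctrl
o=ctrl.get_obs();print(o['force'],o['ee_pos'],o['moment'])"
```

```text
[ 0.56902254 -0.06797679 -1.19026883] [0.55678697 0.05123352 0.14873253] [-0.00796422  0.10137898  0.01593371]
```

>>> jog_arm([
  [[0.3, 0.1, -0.6], [0, 0, 0], 5],
  [[0.5, 0.2, -0.9], [0, 0, 0], 5],
  [[0.5, 0.2, -0.9], [0, 0, 0], 5],
])

```text
time_s: 9.25
ee_pos: [0.5573, 0.0514, 0.148]
eef_rot: [-3.142, 0.523, -2.831]
force: [0.3, 0.0, -2.0]
grip_width: 0.0114
```

>>> jog_arm([
  [[0.3, 0.1, -0.6], [0, 0, 0], 5],
  [[0.5, 0.2, -0.9], [0, 0, 0], 5],
  [[0.5, 0.2, -0.9], [0, 0, 0], 5],
])

```text
time_s: 9.5
ee_pos: [0.5575, 0.0515, 0.1478]
eef_rot: [-3.141, 0.523, -2.831]
force: [-12.8, -2.3, 12.1]
grip_width: 0.012
```

>>> jog_arm([
  [[-0.3, -0.1, 0.5], [0, 0, 0], 5],
  [[-0.3, -0.1, 0.5], [0, 0, 0], 16],
  [[-0.3, -0.1, 0.5], [0, 0, 0], 30],
  [[-0.3, -0.1, 0.5], [0, 0, 0], 36],
  [[-0.3, -0.1, 0.5], [0, 0, 0], 36],
])

```text
time_s: 9.92
ee_pos: [0.5575, 0.0515, 0.1476]
eef_rot: [-3.142, 0.523, -2.831]
force: [-0.6, 0.6, 0.1]
grip_width: 0.0325
```

```bash
python3 snap.py wrist w11;python3 fit2.py w11; python3 snap.py scene s11;python3 snap.py side d11;python3 - <<'E'
from h import *
crop('pics/w11.png','pics/w11c.png',160,20,200,200,3)
crop('pics/s11.png','pics/s11c.png',230,140,130,100,6)
E
```

```text
9.9167 [0.55746895 0.05148256 0.14758898] [-3.14154206  0.52328572 -2.83137684] [-0.06  0.14  1.95  0.34  0.58 -2.18]
w11 [0.0639 0.0009 0.0158 0.     0.     0.0067] 0.6453
w11 [ 0.0639  0.0008  0.0155  0.      0.0221 -0.0027] 0.6451
9.9667 [0.55746234 0.05149482 0.14758548] [-3.14153998  0.52326388 -2.83134567] [-0.06  0.14  1.95  0.34  0.58 -2.18]
10.0167 [0.55742705 0.05148243 0.14756292] [-3.14156648  0.52319098 -2.83135336] [-0.06  0.14  1.95  0.34  0.58 -2.18]
```

View pics/w11.png

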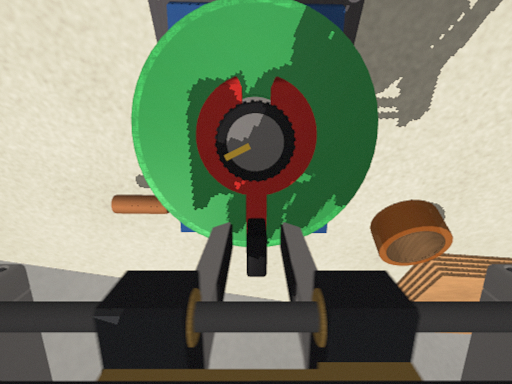

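View pics/s11c.png

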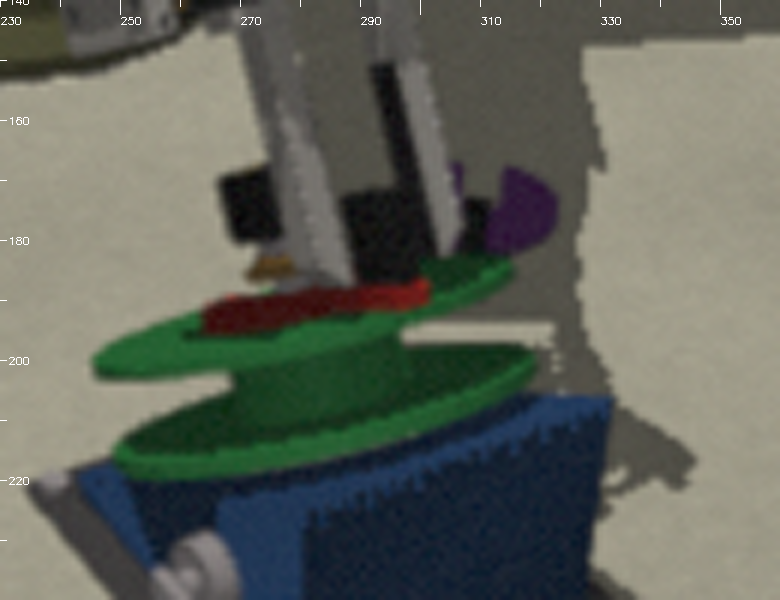

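>>> jog_arm([
  [[-5, -1.6, 9], [0, 0, 0], 36],
  [[-12, -4, 21], [0, 0, 0], 36],
  [[-20, -6.4, 36], [0, 0, 0], 45],
  [[-31, -10, 56], [0, 0, 0], 60],
  [[-31, -10, 56], [0, 0, 0], 60],
])

```text
time_s: 10.48
ee_pos: [0.5263, 0.041, 0.2077]
eef_rot: [-3.139, 0.528, -2.83]
force: [-0.0, -0.3, 0.9]
grip_width: 0.0529
```

```bash
python3 snap.py wrist w12;python3 snap.py side d12;python3 - <<'E'
from h import *
crop('pics/w12.png','pics/w12c.png',140,0,240,200,3)
crop('pics/d12.png','pics/d12c.png',170,140,120,110,6)
E
```

```text
10.4833 [0.52634972 0.04102261 0.20767551] [-3.13913059  0.52786326 -2.83042185] [-0.09 -0.01  1.96  0.3   0.72 -2.15]
10.5333 [0.52662047 0.04117259 0.20591539] [-3.13970438  0.52686139 -2.83086988] [-0.09 -0.01  1.97  0.3   0.72 -2.15]
```

View pics/w12c.png

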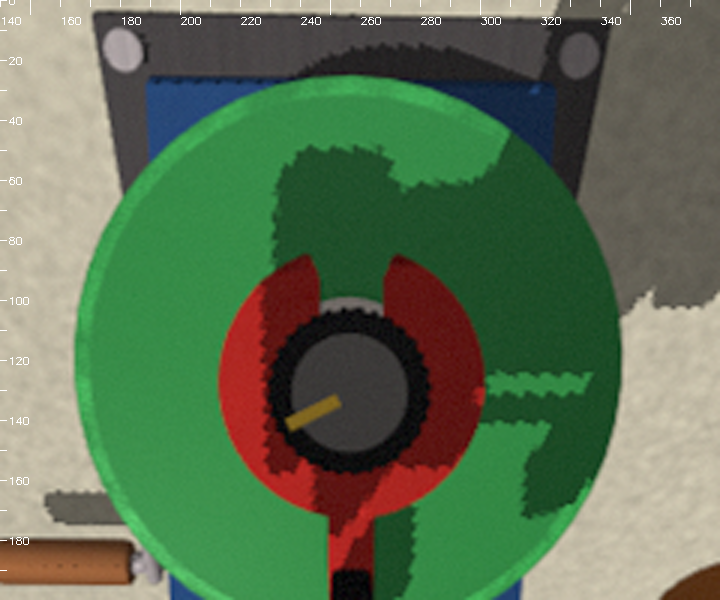

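View pics/d12c.png

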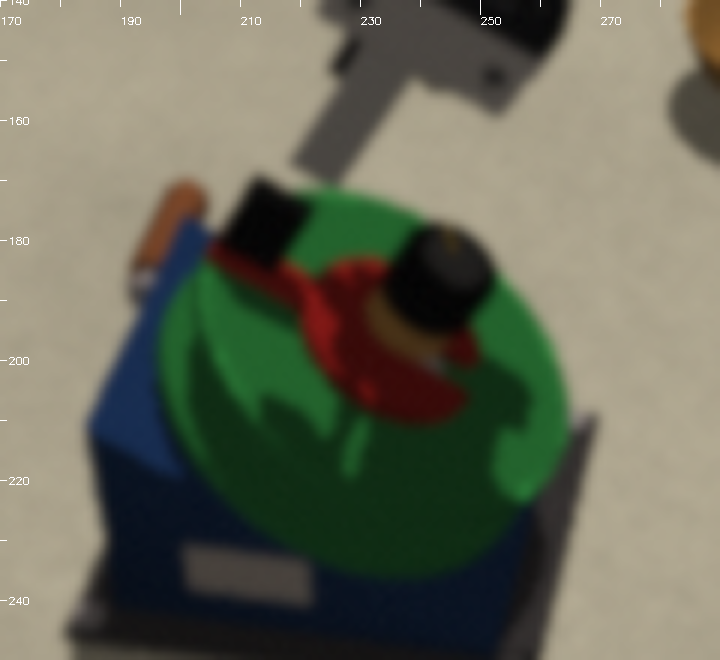

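```bash
cat > fit6.py <<'E'
from seat import *
import pickle
from fit2 import wrend
from scipy.optimize import minimize
k,o=pickle.load(open("pics/w12.pkl","rb"));i=cv2.imread("pics/w12.png").astype(int)
b,g,r=i[:,:,0],i[:,:,1],i[:,:,2]
m=((g>1.35*r)&(g>1.25*b)&(g>45)).astype(np.uint8)
n,l,st,ce=cv2.connectedComponentsWithStats(m);j=max(range(1,n),key=lambda j:st[j,4])
c=max(cv2.findContours((l==j).astype(np.uint8),0,1)[0],key=len);h=cv2.convexHull(c)[:,0].astype(float);print(st[j],len(h))
h=h[h[:,1]<190]
t=np.linspace(0,2*np.pi,1441);Rt=R.from_euler("xyz",o["eef_rot"]).as_matrix()
def res(q,tilt=True):
    A=ax(.312);
    u=proj(k,q[:3]+.08*(np.c_[np.cos(t),np.sin(t),0*t]@A.T));return np.array([np.min(np.linalg.norm(u-p,axis=1)) for p in h])
s=least_squares(res,[.511,.0375,.1036],x_scale=.01,loss="soft_l1");q=s.x
print("seat",q.round(4),s.cost,"in tool",(Rt.T@(q-o["ee_pos"])).round(4),len(h))
# washer in view: flat on reel: x,y,yaw in seat
A=ax(.312);src=open("fit0.py").read();exec(src[src.index("def washer_poly"):src.index("def rend")])
mr=((r>50)&(g<.45*r)&(b<.5*r)).astype(np.uint8);n,l,st,ce=cv2.connectedComponentsWithStats(mr);mr=(l==max(range(1,n),key=lambda j:st[j,4])).astype(np.uint8)
ok=np.ones(mr.shape);ok[185:]=0
def rr(p,s=4):
    B=A@R.from_rotvec([0,0,p[2]]).as_matrix();cc=q+A@[p[0],p[1],0]
    im=np.zeros((mr.shape[0]*s,mr.shape[1]*s),np.uint8);f=lambda X,B=B,cc=cc:(((proj(k,X@B.T+cc)+.5)*s-.5)*16).round().astype(np.int32)
    for z in(0.,.004,.008):
        for Q in(P,TAB):cv2.fillPoly(im,[f(np.c_[Q,np.full(len(Q),z)])],1,shift=4)
    N=np.vstack([np.c_[.019*np.cos(t),.019*np.sin(t),z+0*t] for z in(.0285,.0545)])
    cv2.fillPoly(im,[cv2.convexHull(f(N,A,q))],0,shift=4)
    return cv2.resize(im.astype(np.float32),mr.shape[::-1],interpolation=cv2.INTER_AREA)
v=minimize(lambda p:(np.abs(rr(p)-mr)*ok).sum()/mr.sum(),[0,0,0],method="Nelder-Mead",options=dict(initial_simplex=[[0,0,0],[.004,0,0],[0,.004,0],[0,0,.1]]))
print("washer in seat x,y,yaw",v.x.round(4),v.fun)
for zz in(.052,.054,.056):print("nut top px",proj(k,q+A[:,2]*zz),"obs 256.7,131")
E
python3 fit6.py
```

```text
[  165    25   182   188 20341] 65
seat [0.5098 0.0359 0.1037] 2.041122362381663 in tool [0.0674 0.0004 0.0811] 51
washer in seat x,y,yaw [ 0.0015  0.0013 -0.0049] 0.09671693264809304
nut top px [[254.99208281 130.19724788]] obs 256.7,131
nut top px [[254.97234141 130.35817267]] obs 256.7,131
nut top px [[254.95221978 130.52219696]] obs 256.7,131
```

>>> jog_arm([
  [[-14, -4, -8], [0, 0, 0], 64],
  [[-28, -8, -17], [0, 0, 0], 64],
  [[-42, -12, -25], [0, 0, 0], 64],
  [[-55.6, -16.8, -33.5], [0, 0, 0], 64],
  [[-55.6, -16.8, -33.5], [0, 0, 0], 64],
])

```text
time_s: 11.0
ee_pos: [0.4686, 0.0245, 0.1675]
eef_rot: [3.14, 0.52, -2.833]
force: [-0.7, -0.1, -0.4]
grip_width: 0.064
```

```bash
python3 snap.py wrist w13;python3 snap.py side d13;python3 snap.py scene s13;python3 - <<'E'
from h import *
crop('pics/d13.png','pics/d13c.png',170,120,120,110,6)
crop('pics/s13.png','pics/s13c.png',230,130,130,100,6)
E
```

```text
11.0 [0.46862243 0.02454819 0.16753155] [ 3.13969076  0.51953645 -2.83257173] [-0.16 -0.09  2.14  0.38  0.66 -2.28]
11.05 [0.47012902 0.02456226 0.16892514] [ 3.14056479  0.52132501 -2.83263347] [-0.16 -0.09  2.14  0.37  0.66 -2.28]
11.1 [0.47106303 0.02462112 0.16980514] [ 3.14128472  0.52261528 -2.8321134 ] [-0.16 -0.09  2.13  0.37  0.66 -2.28]
```

View pics/w13.png

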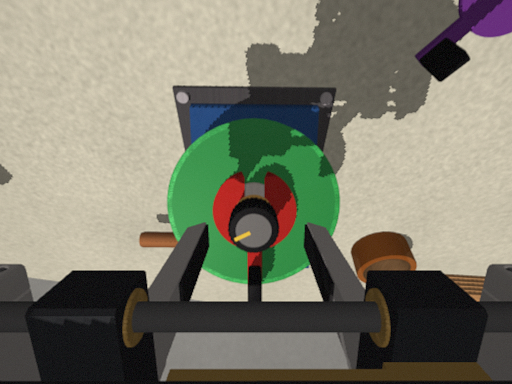

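View pics/d13c.png

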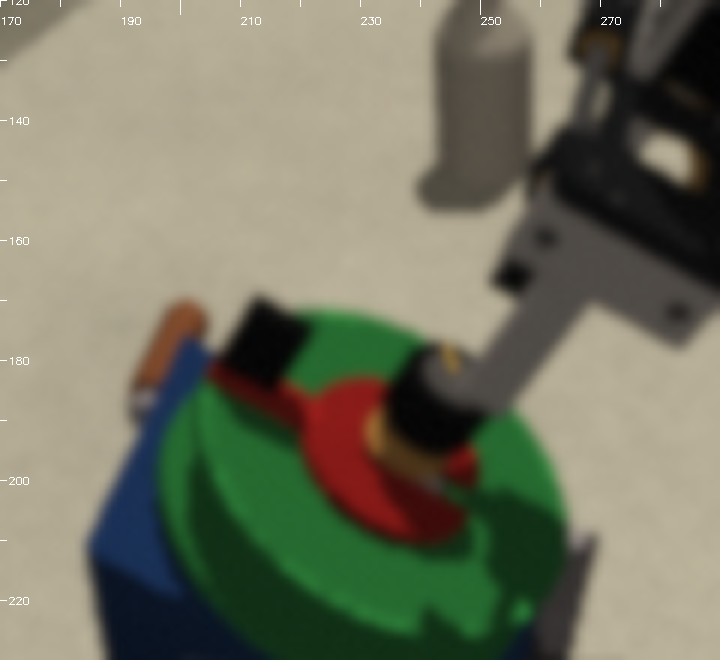

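View pics/s13c.png

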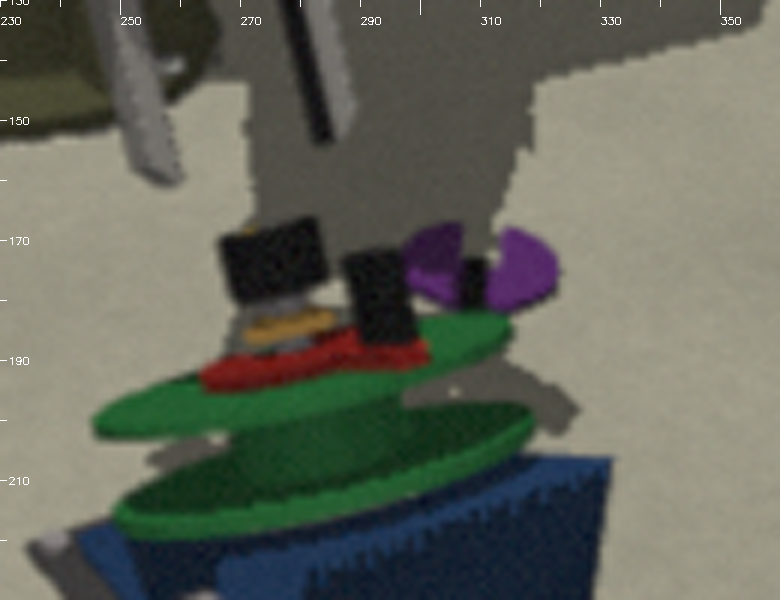

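```bash
python3 - <<'E'
from h import *
import pickle
k,o=pickle.load(open("pics/w13.pkl","rb"));Rt=R.from_euler("xyz",o["eef_rot"]).as_matrix()
print(proj(k,o["ee_pos"]+Rt@[0,0,.027]),proj(k,o["ee_pos"]+Rt@[0.005,0,.027]))
from seat import ax
for s in([.511,.0375,.1036],[.5098,.0359,.1037]):
    print((Rt.T@(np.array(s)-o["ee_pos"])).round(4), proj(k,np.array(s)+ax(.312)[:,2]*.054))
crop('pics/w13.png','pics/w13c.png',200,160,110,110,6)
E
```

```text
[[254.8166804  220.66932165]] [[254.80702044 214.45910605]]
[-0.0067 -0.0007  0.0775] [[253.914396   230.39987243]]
[-0.0054 -0.0019  0.0766] [[252.36010038 229.17095719]]
```

View pics/w13c.png

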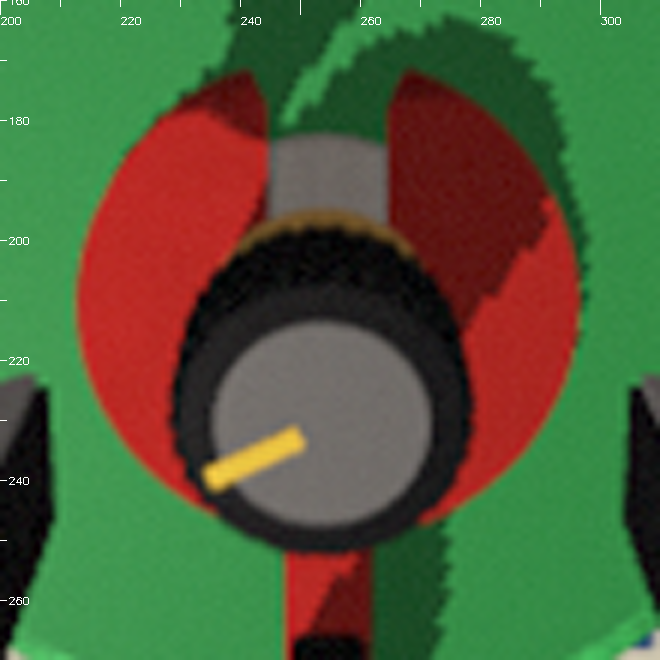

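```bash
python3 -c "
from station import ctrl
o=ctrl.get_obs();print(o['ee_pos'],o['eef_rot'])"
```

```text
[0.4714929  0.02470475 0.17026905] [-3.14149455  0.52334902 -2.83160904]
```

>>> jog_arm([
  [[5, 2, -7], [0, 0, 0], 64],
  [[10.7, 3.6, -15], [0, 0, 0], 64],
  [[10.7, 3.6, -15], [0, 0, 0], 64],
  [[10.7, 3.6, -15], [0, 0, 0], 64],
])

```text
time_s: 11.48
ee_pos: [0.4818, 0.0286, 0.1546]
eef_rot: [3.141, 0.522, -2.831]
force: [-0.0, 0.3, 0.5]
grip_width: 0.0642
```

```bash
python3 snap.py wrist w14;python3 - <<'E'
from h import *
import pickle
k,o=pickle.load(open("pics/w14.pkl","rb"));Rt=R.from_euler("xyz",o["eef_rot"]).as_matrix()
crop('pics/w14.png','pics/w14c.png',190,190,130,100,6)
s=np.array([.511,.0375,.1036]);from seat import ax
print((Rt.T@(s-o["ee_pos"])).round(4),proj(k,s+ax(.312)[:,2]*.054),proj(k,o["ee_pos"]))
E
```

```text
11.4833 [0.48179911 0.02860106 0.15458982] [ 3.14105248  0.52216468 -2.83107297] [-0.14 -0.04  2.13  0.39  0.61 -2.29]
[-0.001  -0.0005  0.0594] [[253.96185924 233.02683471]] [[254.6316157  234.90800016]]
```

View pics/w14c.png

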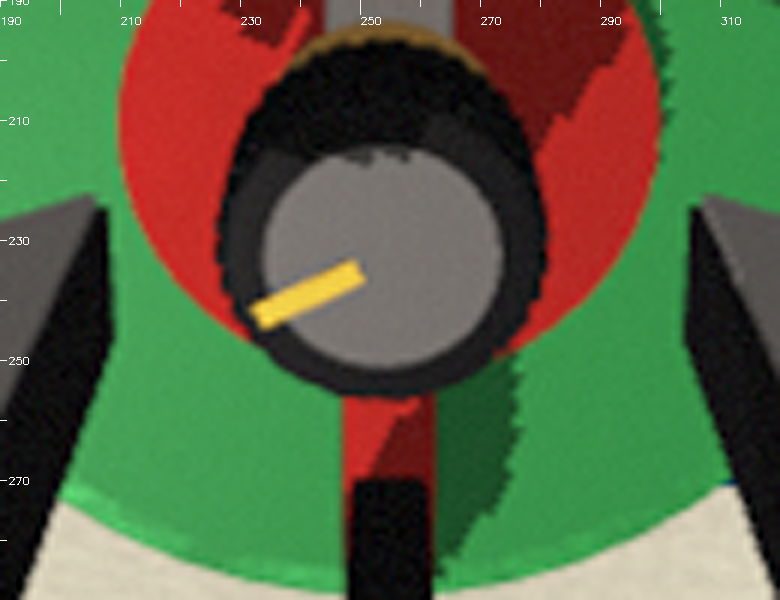

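>>> jog_arm([
  [[0.5, -1.4, 0], [0, 0, 0], 60],
  [[6.5, 0.5, -11], [0, 0, 0], 60],
  [[12, 2.3, -21], [0, 0, 0], 60],
  [[17.6, 4.1, -31.2], [0, 0, 0], 60],
  [[17.6, 4.1, -31.2], [0, 0, 0], 60],
])

```text
time_s: 11.95
ee_pos: [0.4991, 0.0325, 0.1227]
eef_rot: [3.141, 0.522, -2.832]
force: [-0.7, -0.3, 0.2]
grip_width: 0.06
```

```bash
python3 snap.py wrist w15
```

```text
11.95 [0.49906848 0.03248299 0.12270772] [ 3.14086134  0.52171056 -2.83160912] [-0.12  0.06  2.12  0.43  0.53 -2.33]
```

View pics/w15.png

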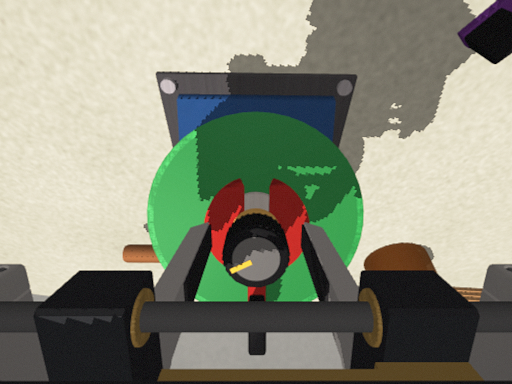

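>>> jog_arm([
  [[0, 0, 0], [0, 0, 0], 45],
  [[0, 0, 0], [0, 0, 0], 36],
  [[0, 0, 0], [0, 0, 0], 30],
  [[0, 0, 0], [0, 0, 0], 30],
  [[0, 0, 0], [0, 0, 0], 30],
], squeeze=20)

```text
time_s: 12.42
ee_pos: [0.4993, 0.0322, 0.1245]
eef_rot: [-3.141, 0.524, -2.831]
force: [-1.6, -2.6, 3.4]
grip_width: 0.0381
```

```bash
python3 -c "
from station import ctrl
o=ctrl.get_obs();print(o['force'],o['ee_pos'],o['moment'],o['grip_width'])"
```

```text
[-1.57278324 -2.58886193  3.39314153] [0.49926827 0.03216908 0.12446718] [-0.22733595  0.10512507 -0.12926698] 0.038088360515617134
```

>>> jog_arm([
  [[0.07, 0.02, -0.13], [0.667, 0.214, -1.212], 30],
  [[0.15, 0.05, -0.27], [1.333, 0.428, -2.425], 30],
  [[0.22, 0.07, -0.4], [2.0, 0.643, -3.637], 30],
  [[0.3, 0.1, -0.54], [2.666, 0.857, -4.85], 30],
  [[0.37, 0.12, -0.67], [3.332, 1.071, -6.062], 30],
])

```text
time_s: 12.83
ee_pos: [0.4997, 0.032, 0.1237]
eef_rot: [2.82, 0.421, 2.766]
force: [-2.8, -5.8, 4.3]
grip_width: 0.0376
```

```bash
python3 snap.py wrist w16;python3 -c "
from station import ctrl
o=ctrl.get_obs();print(o['force'],o['ee_pos'],o['moment'],o['grip_width'],o['qpos'])"
```

```text
12.8333 [0.49971763 0.03202443 0.12373603] [2.81981357 0.42092531 2.76566515] [-0.12  0.05  2.12  0.43  0.53 -1.71]
[-2.1277862  -5.47529169  4.12009798] [0.49973149 0.03202231 0.12373316] [-0.79156792  0.27731555 -0.49728909] 0.037446460697027686 [-0.12335333  0.05427158  2.11732982  0.429326    0.52708034 -1.70184749]
```

View pics/w16.png

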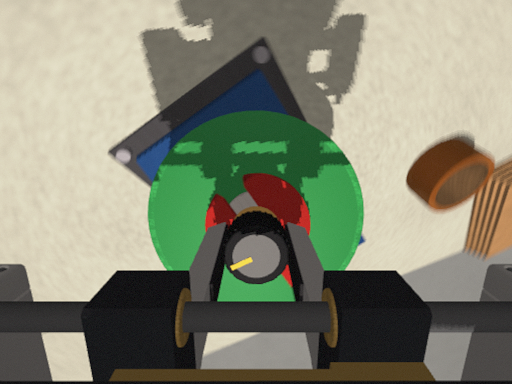

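>>> jog_arm([
  [[0.07, 0.02, -0.13], [0.667, 0.214, -1.212], 30],
  [[0.15, 0.05, -0.27], [1.333, 0.428, -2.425], 30],
  [[0.22, 0.07, -0.4], [2.0, 0.643, -3.637], 30],
  [[0.3, 0.1, -0.54], [2.666, 0.857, -4.85], 30],
  [[0.37, 0.12, -0.67], [3.332, 1.071, -6.062], 30],
])

```text
time_s: 13.3
ee_pos: [0.5, 0.0319, 0.123]
eef_rot: [2.644, 0.17, 2.181]
force: [-4.7, -7.7, 4.7]
grip_width: 0.0377
```

>>> jog_arm([
  [[0.07, 0.02, -0.13], [0.667, 0.214, -1.212], 30],
  [[0.15, 0.05, -0.27], [1.333, 0.428, -2.425], 30],
  [[0.22, 0.07, -0.4], [2.0, 0.643, -3.637], 30],
  [[0.3, 0.1, -0.54], [2.666, 0.857, -4.85], 30],
  [[0.37, 0.12, -0.67], [3.332, 1.071, -6.062], 30],
])

```text
time_s: 13.72
ee_pos: [0.5002, 0.032, 0.1221]
eef_rot: [2.634, -0.132, 1.648]
force: [-5.8, -8.3, 3.0]
grip_width: 0.0378
```

>>> jog_arm([
  [[0.07, 0.02, -0.13], [0.667, 0.214, -1.212], 30],
  [[0.15, 0.05, -0.27], [1.333, 0.428, -2.425], 30],
  [[0.22, 0.07, -0.4], [2.0, 0.643, -3.637], 30],
  [[0.3, 0.1, -0.54], [2.666, 0.857, -4.85], 30],
  [[0.37, 0.12, -0.67], [3.332, 1.071, -6.062], 30],
])

```text
time_s: 14.13
ee_pos: [0.5004, 0.0321, 0.1213]
eef_rot: [2.788, -0.395, 1.074]
force: [-7.6, -10.3, 4.7]
grip_width: 0.0376
```

```bash
python3 snap.py wrist w17;python3 -c "
from station import ctrl
o=ctrl.get_obs();print(o['force'],o['moment'],o['grip_width'],o['qpos'])"
```

```text
14.1333 [0.50038218 0.03209638 0.12131983] [ 2.7884442  -0.39466013  1.07390267] [-0.12  0.06  2.12  0.43  0.52  0.12]
[-7.35041755 -9.79427999  3.75909807] [-1.71416458  0.83160001 -0.890586  ] 0.03726485458068376 [-0.12317738  0.06062117  2.11740672  0.43386827  0.52213033  0.12563824]
```

View pics/w17.png

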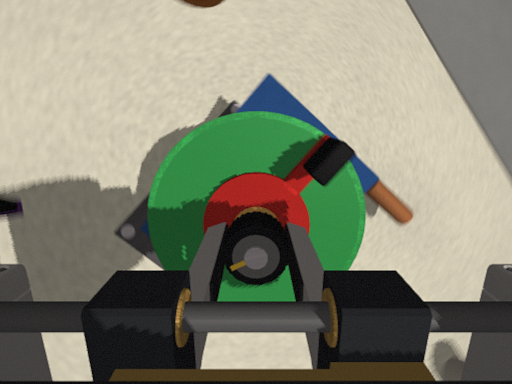

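>>> jog_arm([
  [[-0.1, -0.3, -0.13], [0.667, 0.214, -1.212], 30],
  [[-0.2, -0.5, -0.27], [1.333, 0.428, -2.425], 30],
  [[-0.2, -0.6, -0.4], [2.0, 0.643, -3.637], 30],
  [[-0.1, -0.6, -0.54], [2.666, 0.857, -4.85], 30],
  [[0, -0.6, -0.67], [3.332, 1.071, -6.062], 30],
])

```text
time_s: 14.6
ee_pos: [0.5003, 0.0321, 0.1206]
eef_rot: [3.095, -0.522, 0.404]
force: [-4.6, -1.3, 1.3]
grip_width: 0.0378
```

>>> jog_arm([
  [[0.07, 0.02, -0.13], [0.667, 0.214, -1.212], 30],
  [[0.15, 0.05, -0.27], [1.333, 0.428, -2.425], 30],
  [[0.22, 0.07, -0.4], [2.0, 0.643, -3.637], 30],
  [[0.3, 0.1, -0.54], [2.666, 0.857, -4.85], 30],
  [[0.37, 0.12, -0.67], [3.332, 1.071, -6.062], 30],
])

```text
time_s: 15.02
ee_pos: [0.5005, 0.0325, 0.1198]
eef_rot: [-2.857, -0.446, -0.284]
force: [-5.3, 1.3, 1.8]
grip_width: 0.0377
```

>>> jog_arm([
  [[0.07, 0.02, -0.13], [0.667, 0.214, -1.212], 30],
  [[0.15, 0.05, -0.27], [1.333, 0.428, -2.425], 30],
  [[0.22, 0.07, -0.4], [2.0, 0.643, -3.637], 30],
  [[0.3, 0.1, -0.54], [2.666, 0.857, -4.85], 30],
  [[0.37, 0.12, -0.67], [3.332, 1.071, -6.062], 30],
])

```text
time_s: 15.43
ee_pos: [0.501, 0.0329, 0.1193]
eef_rot: [-2.658, -0.209, -0.881]
force: [-3.0, 4.8, 2.5]
grip_width: 0.0375
```

```bash
python3 snap.py wrist w18;python3 -c "
from station import ctrl
o=ctrl.get_obs();print(o['force'],o['moment'],o['grip_width'],o['qpos'])"
```

```text
15.4333 [0.50096133 0.03291265 0.11926657] [-2.65800838 -0.20924576 -0.8813388 ] [-0.12  0.07  2.12  0.44  0.52  1.94]
[-2.56590521  3.68293685  1.47949676] [0.5574932  0.55166538 0.3114847 ] 0.03737280374047246 [-0.12185167  0.06598659  2.11761687  0.4398306   0.51745307  1.95296143]
```

View pics/w18.png

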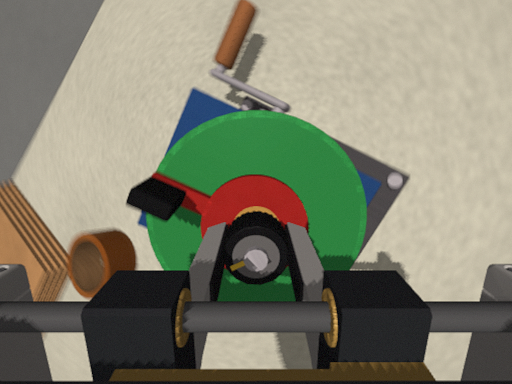

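>>> jog_arm([
  [[0.07, 0.02, -0.13], [0.667, 0.214, -1.212], 30],
  [[0.15, 0.05, -0.27], [1.333, 0.428, -2.425], 30],
  [[0.22, 0.07, -0.4], [2.0, 0.643, -3.637], 30],
  [[0.3, 0.1, -0.54], [2.571, 0.826, -4.676], 30],
  [[0.3, 0.1, -0.54], [2.571, 0.826, -4.676], 30],
])

```text
time_s: 15.9
ee_pos: [0.5014, 0.0331, 0.1189]
eef_rot: [-2.618, 0.022, -1.296]
force: [-2.6, 4.4, 3.5]
grip_width: 0.0376
```

>>> jog_arm([
  [[0, 0, 0], [0, 0, 0], 45],
  [[0, 0, 0], [0, 0, 0], 56],
  [[0, 0, 0], [0, 0, 0], 56],
  [[0, 0, 0], [0, 0, 0], 56],
])

```text
time_s: 16.23
ee_pos: [0.5016, 0.0325, 0.1187]
eef_rot: [-2.618, 0.017, -1.29]
force: [0.3, -0.1, 0.2]
grip_width: 0.0559
```

```bash
python3 snap.py wrist w19;python3 -c "
from station import ctrl
o=ctrl.get_obs();print(o['force'],o['moment'],o['grip_width'],o['qpos'])"
```

```text
16.2333 [0.50162659 0.03251412 0.11873376] [-2.61773106  0.01723076 -1.29047875] [-0.12  0.07  2.12  0.44  0.51  2.41]
[1.02802106 0.2577593  0.15330286] [ 0.0920738   0.17130495 -0.0280261 ] 0.05601431384601771 [-0.1219972   0.06817513  2.11705908  0.43973888  0.51475721  2.40749366]
```

View pics/w19.png

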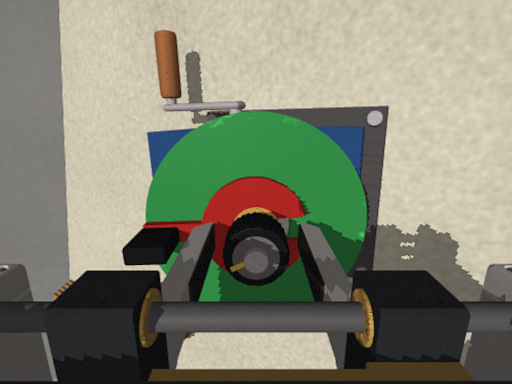

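>>> jog_arm([
  [[0, 0, 0], [-0.667, -0.214, 1.212], 56],
  [[0, 0, 0], [-1.333, -0.428, 2.425], 56],
  [[0, 0, 0], [-2.0, -0.643, 3.637], 56],
  [[0, 0, 0], [-2.666, -0.857, 4.85], 56],
  [[0, 0, 0], [-3.332, -1.071, 6.062], 56],
])

```text
time_s: 16.7
ee_pos: [0.5016, 0.0325, 0.1187]
eef_rot: [-2.692, -0.279, -0.742]
force: [1.0, 0.4, -0.3]
grip_width: 0.0562
```

>>> jog_arm([
  [[0, 0, 0], [-0.667, -0.214, 1.212], 56],
  [[0, 0, 0], [-1.333, -0.428, 2.425], 56],
  [[0, 0, 0], [-2.0, -0.643, 3.637], 56],
  [[0, 0, 0], [-2.666, -0.857, 4.85], 56],
  [[0, 0, 0], [-3.332, -1.071, 6.062], 56],
])

```text
time_s: 17.12
ee_pos: [0.5016, 0.0325, 0.1187]
eef_rot: [-2.931, -0.483, -0.119]
force: [-0.0, 0.0, -0.2]
grip_width: 0.0559
```

>>> jog_arm([
  [[0, 0, 0], [-0.667, -0.214, 1.212], 56],
  [[0, 0, 0], [-1.333, -0.428, 2.425], 56],
  [[0, 0, 0], [-2.0, -0.643, 3.637], 56],
  [[0, 0, 0], [-2.666, -0.857, 4.85], 56],
  [[0, 0, 0], [-3.332, -1.071, 6.062], 56],
])

```text
time_s: 17.53
ee_pos: [0.5016, 0.0325, 0.1187]
eef_rot: [3.01, -0.508, 0.578]
force: [0.7, 0.3, 0.3]
grip_width: 0.0558
```

>>> jog_arm([
  [[0, 0, 0], [-0.667, -0.214, 1.212], 56],
  [[0, 0, 0], [-1.333, -0.428, 2.425], 56],
  [[0, 0, 0], [-2.0, -0.643, 3.637], 56],
  [[0, 0, 0], [-2.666, -0.857, 4.85], 56],
  [[0, 0, 0], [-3.332, -1.071, 6.062], 56],
])

```text
time_s: 17.95
ee_pos: [0.5016, 0.0325, 0.1187]
eef_rot: [2.735, -0.339, 1.225]
force: [-0.1, -0.0, 0.9]
grip_width: 0.0562
```

>>> jog_arm([
  [[0, 0, 0], [-0.667, -0.214, 1.212], 56],
  [[0, 0, 0], [-1.333, -0.428, 2.425], 56],
  [[0, 0, 0], [-2.0, -0.643, 3.637], 56],
  [[0, 0, 0], [-2.666, -0.857, 4.85], 56],
  [[0, 0, 0], [-3.332, -1.071, 6.062], 56],
])

```text
time_s: 18.37
ee_pos: [0.5016, 0.0325, 0.1187]
eef_rot: [2.621, -0.058, 1.781]
force: [-0.5, -0.6, -0.2]
grip_width: 0.056
```

```bash
python3 snap.py wrist w20;python3 snap.py scene s20;python3 -c "
from h import *
crop('pics/s20.png','pics/s20c.png',230,140,130,100,6)
from station import ctrl
o=ctrl.get_obs();print(o['force'],o['moment'],o['grip_width'],o['qpos'])
import numpy as np
from seat import ax
Rt=R.from_euler('xyz',o['eef_rot']).as_matrix();print((o['ee_pos']-np.array([.511,.0375,.1036]))@ax(.312),Rt[:,2],ax(.312)[:,2])"
```

```text
18.3667 [0.50163391 0.03253793 0.11869403] [ 2.62141912 -0.0584159   1.78078892] [-0.12  0.07  2.12  0.44  0.52 -0.65]
18.4167 [0.5016219  0.03252245 0.11868467] [ 2.6210042  -0.05366125  1.78905219] [-0.12  0.07  2.12  0.44  0.52 -0.66]
[-0.53398229  0.10433047 -0.08255649] [-0.07684186  0.09593626 -0.01809214] 0.05609071336678856 [-0.12215761  0.06856631  2.11629144  0.43924977  0.5163083  -0.64883683]
[-0.0014964  -0.00185186  0.01828497] [ 0.4755318   0.15313537 -0.86626731] [-0.47586077 -0.15348135  0.8660254 ]
```

View pics/w20.png

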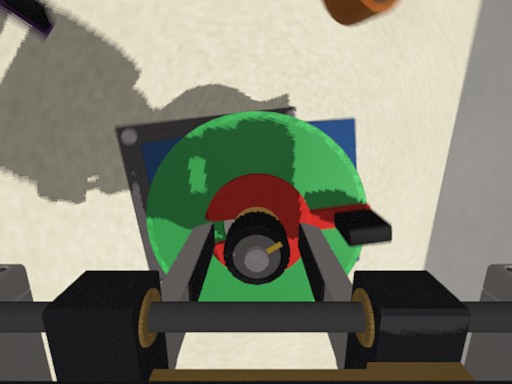

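View pics/s20c.png

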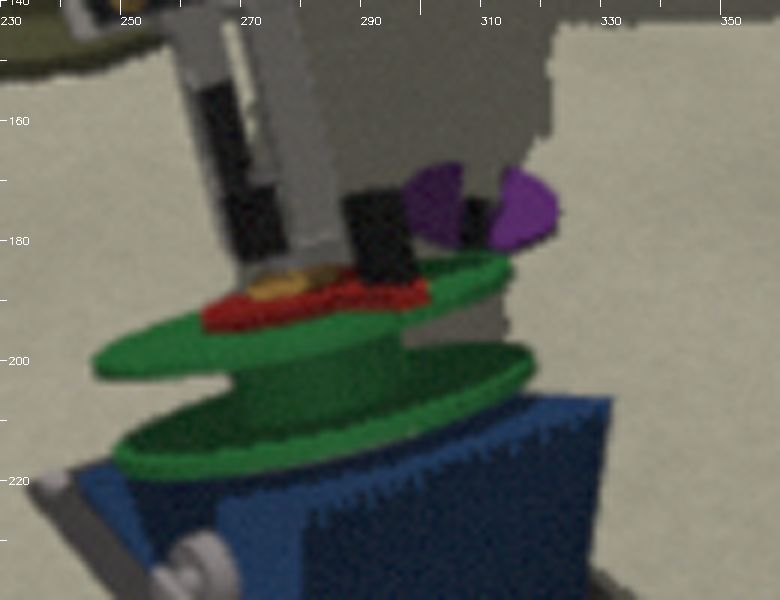

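>>> jog_arm([
  [[0, 0, 0], [0, 0, 0], 45],
  [[0, 0, 0], [0, 0, 0], 36],
  [[0, 0, 0], [0, 0, 0], 30],
  [[0, 0, 0], [0, 0, 0], 30],
  [[0, 0, 0], [0, 0, 0], 30],
], squeeze=20)

```text
time_s: 18.88
ee_pos: [0.5017, 0.0326, 0.1188]
eef_rot: [2.622, -0.062, 1.774]
force: [2.1, -0.1, 0.6]
grip_width: 0.0372
```

>>> jog_arm([
  [[0.07, 0.02, -0.13], [0.667, 0.214, -1.212], 30],
  [[0.15, 0.05, -0.27], [1.333, 0.428, -2.425], 30],
  [[0.22, 0.07, -0.4], [2.0, 0.643, -3.637], 30],
  [[0.3, 0.1, -0.54], [2.666, 0.857, -4.85], 30],
  [[0.37, 0.12, -0.67], [3.332, 1.071, -6.062], 30],
])

```text
time_s: 19.3
ee_pos: [0.502, 0.0327, 0.1181]
eef_rot: [2.739, -0.344, 1.213]
force: [-0.8, 0.3, 1.2]
grip_width: 0.0377
```

>>> jog_arm([
  [[0.07, 0.02, -0.13], [0.667, 0.214, -1.212], 30],
  [[0.15, 0.05, -0.27], [1.333, 0.428, -2.425], 30],
  [[0.22, 0.07, -0.4], [2.0, 0.643, -3.637], 30],
  [[0.3, 0.1, -0.54], [2.666, 0.857, -4.85], 30],
  [[0.37, 0.12, -0.67], [3.332, 1.071, -6.062], 30],
])

```text
time_s: 19.72
ee_pos: [0.5023, 0.0329, 0.1174]
eef_rot: [3.017, -0.51, 0.563]
force: [-1.3, 0.4, 3.2]
grip_width: 0.0377
```

```bash
python3 snap.py wrist w21;python3 -c "
from h import *
from station import ctrl
o=ctrl.get_obs();print(o['force'],o['moment'],o['grip_width'],o['qpos'])
Rt=R.from_euler('xyz',o['eef_rot']).as_matrix();print('axial moment',o['moment']@Rt[:,2])
crop('pics/w21.png','pics/w21c.png',190,200,130,100,5)"
```

```text
19.7167 [0.50231945 0.0328877  0.11738369] [ 3.01698257 -0.5100367   0.56340918] [-0.12  0.07  2.12  0.44  0.51  0.58]
[-1.10210047  0.43489767  2.96388032] [ 0.01964121  0.18685369 -0.00227831] 0.03778578017151093 [-0.12139615  0.07250204  2.11609577  0.44297806  0.51250077  0.58828015]
axial moment 0.04003648049364378
```

View pics/w21c.png

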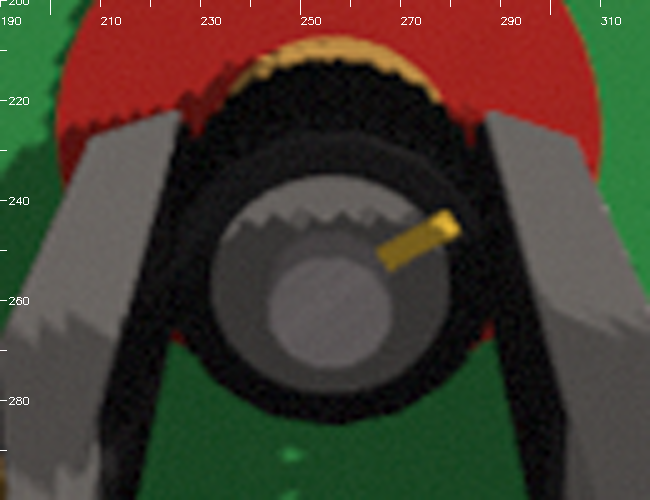

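>>> jog_arm([
  [[0.07, 0.02, -0.13], [0.667, 0.214, -1.212], 30],
  [[0.15, 0.05, -0.27], [1.333, 0.428, -2.425], 30],
  [[0.22, 0.07, -0.4], [2.0, 0.643, -3.637], 30],
  [[0.3, 0.1, -0.54], [2.666, 0.857, -4.85], 30],
])

```text
time_s: 20.1
ee_pos: [0.5026, 0.0331, 0.1169]
eef_rot: [-2.99, -0.504, 0.007]
force: [-1.8, 0.8, 2.5]
grip_width: 0.0375
```

```bash
cat > st.py <<'E'
import sys,subprocess
from h import *
from station import ctrl
o=ctrl.get_obs();Rt=R.from_euler('xyz',o['eef_rot']).as_matrix();print(o['force'].round(1),'axial moment',o['moment']@Rt[:,2],o['qpos'].round(3))
n=sys.argv[1];subprocess.run(["python3","snap.py","wrist",n]);crop(f'pics/{n}.png',f'pics/{n}c.png',190,200,130,100,5)
E
python3 st.py w22
```

```text
20.1 [0.50257422 0.0330879  0.11685054] [-2.9904226  -0.50357427  0.00665775] [-0.12  0.07  2.12  0.44  0.51  1.06]
[-1.8  0.8  2.5] axial moment -0.07330541670591495 [-0.121  0.074  2.116  0.444  0.511  1.063]
```

View pics/w22c.png

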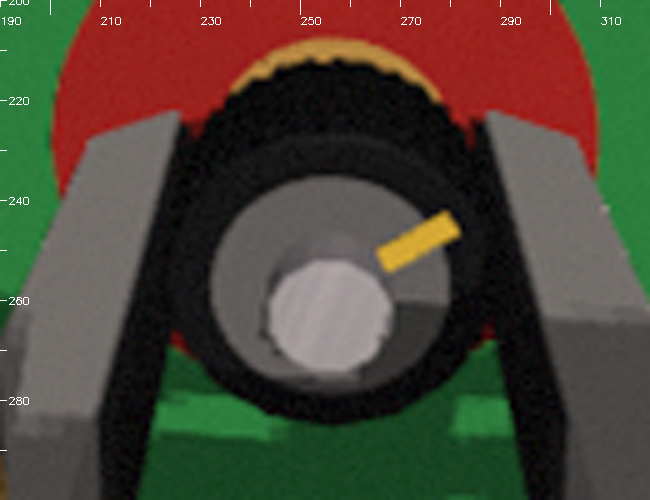

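No slip and no stop yet, so I'll keep turning.

>>> jog_arm([
  [[0.07, 0.02, -0.13], [0.667, 0.214, -1.212], 30],
  [[0.15, 0.05, -0.27], [1.333, 0.428, -2.425], 30],
  [[0.22, 0.07, -0.4], [2.0, 0.643, -3.637], 30],
])

```text
time_s: 20.4
ee_pos: [0.5029, 0.0332, 0.1165]
eef_rot: [-2.813, -0.416, -0.388]
force: [-1.6, 0.4, 4.1]
grip_width: 0.0375
```

```bash
python3 st.py w23
```

```text
20.4 [0.50286359 0.03316315 0.11653365] [-2.8134101  -0.41641    -0.38768914] [-0.12  0.08  2.12  0.44  0.51  1.43]
[-1.6  0.4  4.1] axial moment -0.5173673847295993 [-0.121  0.075  2.116  0.445  0.51   1.426]
```

View pics/w23c.png

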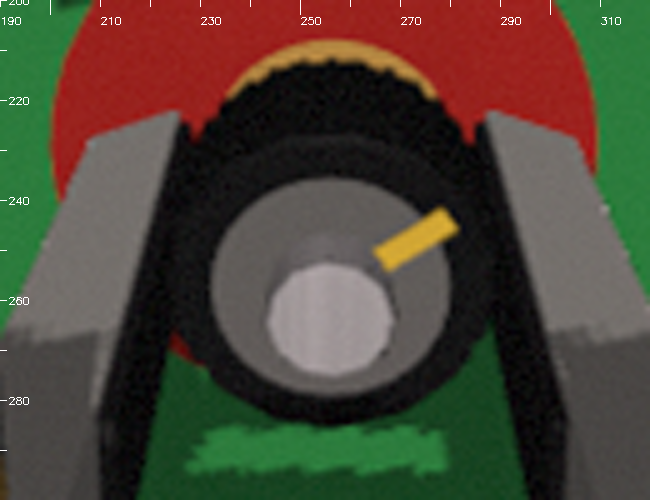

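>>> jog_arm([
  [[0, 0, 0], [0.667, 0.214, -1.212], 30],
  [[0, 0, 0], [1.333, 0.428, -2.425], 30],
  [[0, 0, 0], [1.333, 0.428, -2.425], 30],
])

```text
time_s: 20.7
ee_pos: [0.503, 0.0331, 0.1166]
eef_rot: [-2.725, -0.328, -0.631]
force: [-0.4, 2.7, 1.4]
grip_width: 0.0375
```

```bash
python3 st.py w24
```

```text
20.7 [0.50297755 0.03308413 0.11656143] [-2.72453192 -0.32783525 -0.63111318] [-0.12  0.08  2.12  0.44  0.51  1.67]
[-0.4  2.7  1.4] axial moment -0.04037525174606269 [-0.121  0.075  2.116  0.444  0.509  1.67 ]
```

View pics/w24c.png

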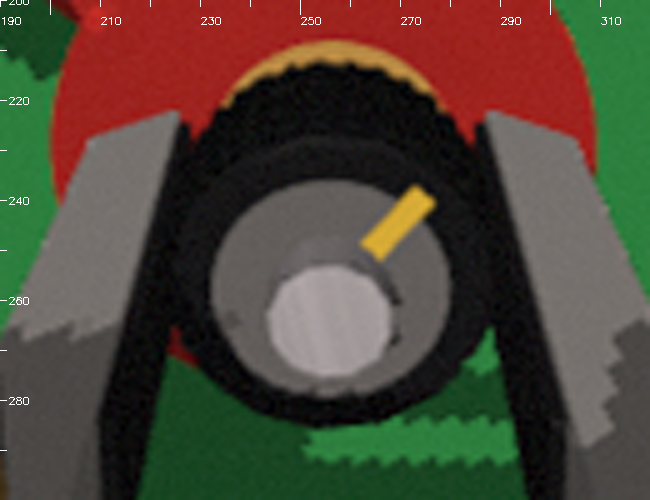

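The mark slipped back against the fingers while the gripper kept turning, and the axial moment peaked at 0.52 N m. The nut is on its stop, so I'll release and retract.

>>> jog_arm([
  [[0, 0, 0], [0, 0, 0], 45],
  [[0, 0, 0], [0, 0, 0], 58],
  [[0, 0, 0], [0, 0, 0], 58],
  [[0, 0, 0], [0, 0, 0], 58],
])

```text
time_s: 21.08
ee_pos: [0.5028, 0.0329, 0.1163]
eef_rot: [-2.725, -0.328, -0.63]
force: [0.4, 0.3, -0.7]
grip_width: 0.0572
```

>>> jog_arm([
  [[-7, -2.3, 13], [0, 0, 0], 58],
  [[-17, -5.5, 31], [0, 0, 0], 58],
  [[-33, -11, 60], [0, 0, 0], 58],
  [[-48, -15.5, 87], [0, 0, 0], 58],
  [[-62, -20, 113], [0, 0, 0], 58],
])

```text
time_s: 21.5
ee_pos: [0.4398, 0.0128, 0.2305]
eef_rot: [-2.725, -0.328, -0.631]
force: [0.2, -0.0, 0.5]
grip_width: 0.058
```

>>> jog_arm([
  [[0, 0, 20], [0, 0, 0], 58],
  [[0, 0, 30], [0, 0, 0], 58],
  [[0, 0, 30], [0, 0, 0], 58],
])

```text
time_s: 21.75
ee_pos: [0.4416, 0.0128, 0.2613]
eef_rot: [-2.723, -0.331, -0.632]
force: [-0.3, 0.5, 0.3]
grip_width: 0.058
```

```bash
python3 snap.py wrist w25; python3 snap.py scene s25; python3 snap.py side d25; python3 - <<'E'
from h import *
crop('pics/s25.png','pics/s25c.png',230,140,130,100,6)
crop('pics/d25.png','pics/d25c.png',170,140,120,110,6)
E
```

```text
21.75 [0.44161014 0.01283139 0.26134024] [-2.72306505 -0.33072648 -0.63193414] [-0.21 -0.28  2.06  0.32  0.92  1.79]
21.8 [0.4412004  0.01297933 0.25946721] [-2.72417252 -0.32834569 -0.63151255] [-0.21 -0.28  2.07  0.32  0.92  1.79]
21.85 [0.44086796 0.0130976  0.25831282] [-2.72504108 -0.32641916 -0.63122978] [-0.21 -0.28  2.07  0.32  0.91  1.79]
```

View pics/w25.png

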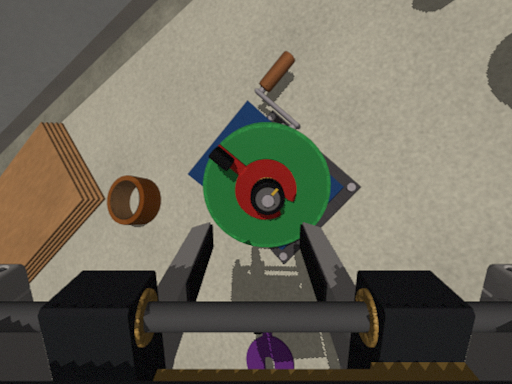

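View pics/s25c.png

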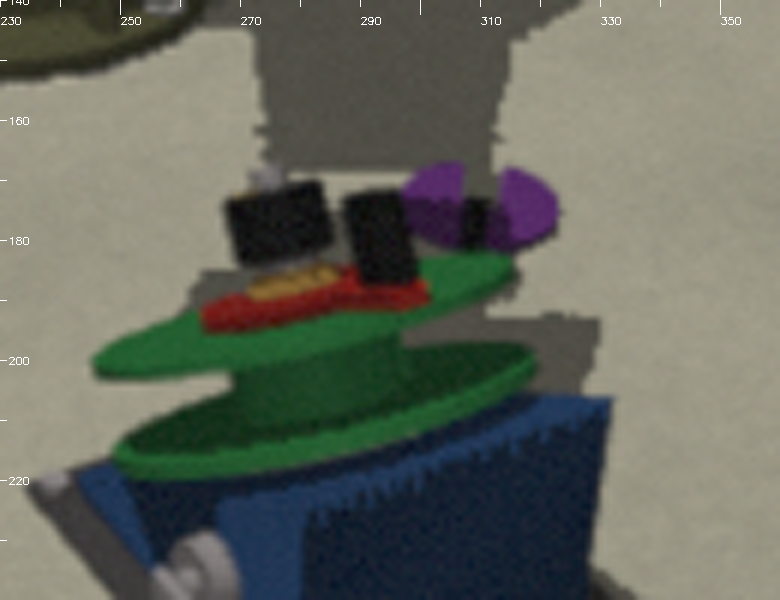

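View pics/d25c.png

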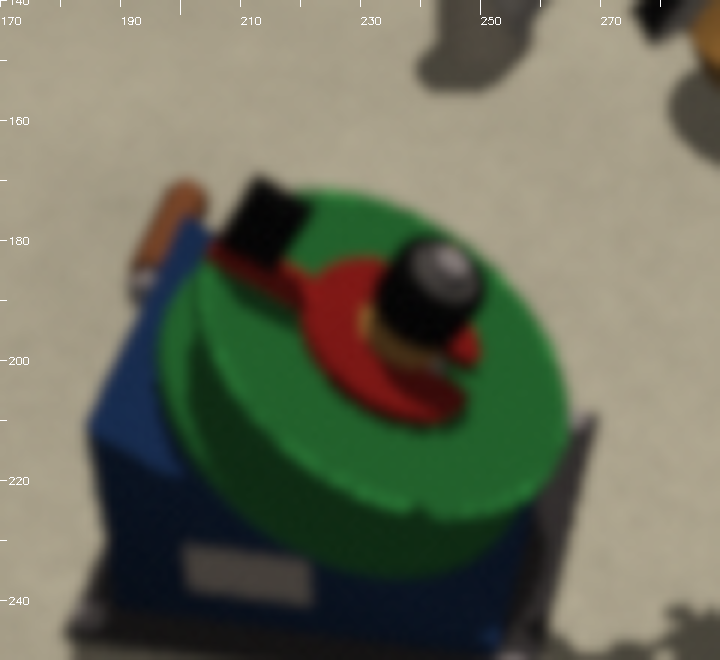

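View pics/s25.png

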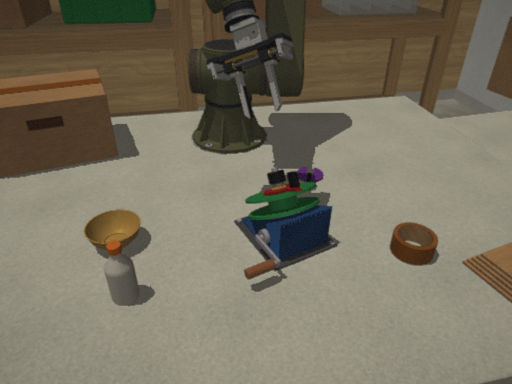

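>>> jog_arm([
  [[0, 0, 0], [0, 0, 0], 58],
  [[0, 0, 0], [0, 0, 0], 58],
  [[0, 0, 0], [0, 0, 0], 58],
])

```text
time_s: 22.15
ee_pos: [0.4408, 0.0131, 0.2585]
eef_rot: [-2.725, -0.326, -0.632]
force: [-0.8, 0.2, -0.4]
grip_width: 0.058
```

```bash
python3 -c "
from station import ctrl
print(ctrl.hand_in())"
```

```text
the job is handed in; nothing more can be done
None
```

I locked the reel on the arbor and handed the job in at about 22 s; no verdict came back. I slid the red C-washer under the nut from the uphill side, gap facing downhill, and lowered it flat onto the reel. I then screwed the nut clockwise in two strokes, about 6.8 rad in all.

**Nut:** It reached its stop: the axial moment rose to 0.52 N m, and on a further turn the fingers slipped round the nut. The turn angle itself could not be read, so this is the only evidence that it is past 7.4 rad.

**Washer:** Fitted after I let go of it and before the nut was screwed down, it sat about 1.5 mm in x and 1.3 mm in y from the seat. I did not fit it again after tightening. The last pictures show it still flat on the reel with the brass collar down on it.

**Surroundings:** The bowl, tape roll, glue bottle and purple look-alike look unmoved in the last pictures. The gripper is clear of everything, with force readings near zero.

**Disagreement:** The seat position differed by about 1 to 1.5 mm sideways between camera fits. I corrected for this when centring the fingers on the nut.

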